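# Clamp the wide chisel in the sharpening cradle

### The job

Get the wide chisel ready for honing: slide it blade first down the slanted bed of the sharpening cradle, through the slot under the clamp bridge, until its edge is home against the end stop and the blade lies flat on the bed. Then fit the crank on the square end of the clamp screw and wind it clockwise more than a full turn until the chisel is firmly clamped. Finally pull the crank off and stand it upright on the worktop again, clear of the cradle; leave everything else where it is.

Things in the scene. Friction and masses are not known exactly. Their poses are not given: they have to be found in the camera images.
- cradle: fixed sharpening cradle: dark steel base plate 150 x 112 x 12 mm with a wooden wedge carrying a slanted aluminium bed. Origin: centre of the base's underside on the worktop; x points level from the low end of the slope to the high end. Base from x = -67 to 83 mm; highest point (shaft tip) about 110 mm up.
- bed: the slanted bed: origin on the bed surface in the middle of the end stop's face; x up the slope (30 degrees above level, heading as the cradle's x), z normal to the bed. Bed surface 80 mm wide, x = 0 to 114 mm, beyond that only air. End stop at x = 0: 60 mm wide, 13 mm high. Guide cheeks 11 mm high leave a channel 42 mm wide from x = 22 to 84 mm, flaring to 56 mm at x = 108.
- clamp_pad: brass clamp pad 26 x 28 mm on springs under the bridge, at bed x = 46 mm; its face is level with the slot's roof, 11 mm above the bed, when the screw reads 0.
- screw_foot (a point): on the axis of the clamp screw, 36 mm above the bed at bed x = 46, y = 0, on top of the round collar where a fitted crank rests. The square shaft above it is 14 x 14 mm, 14 mm straight, then tapers over 6 mm to 7 x 7 mm. z points along the shaft, away from the bed (30 degrees from vertical); x and y are normal to its flats and turn with the screw.
- clamp_screw (a joint): turn of the captive clamp screw, rad; grows clockwise seen from above. 0 = fully open; starts at 0 to 0.8. The pad comes down 5 mm a turn, meets a 6 mm blade on the bed at about 6.3 rad, presses with 6 N at once and 2.4 N more per further radian; firmly clamped from 7.2 rad on; hard stop at 9.2 rad. Friction 0.08 N m; stays where it is left.
- chisel: wide bench chisel, 200 mm, about 0.2 kg, lying blade-flat, handle to the right. Origin: mid-length, in the plane of the blade's underside; x from the edge (-100 mm) to the handle's butt (100 mm). Steel blade 38 wide, 6 thick, to x = -12 (top bevelled at the edge), neck and brass ferrule to 23; light wood handle x = 22 to 100, 28 wide, 24 high, its underside in the same plane.
- chisel_edge (a point): middle of the chisel's cutting edge, on the underside: chisel (-100, 0, 0) mm.
- crank: crank key standing on its hub, 0.24 kg. Dark steel hub 36 x 36 x 24 mm with a square socket 16 x 16 mm, 24 deep, open below; arm 18 mm wide, 24 to 34 mm up; upright handle at its end. Origin: centre of the hub's underside; z up the socket's axis; x along the arm to the handle. Socket sides parallel to x and y: it fits the shaft in four positions a quarter turn apart, with 8 degrees of play.
- crank_socket (a point): the same point as the crank's origin: centre of the socket's mouth. It coincides with screw_foot when the crank is fully fitted.
- handle_mid (a point): middle of the crank's round wooden handle: crank (50, 0, 60) mm. The handle is 20 mm across, 42 mm long, parallel to the crank's z, 36 to 78 mm above the hub's underside; it turns on its spindle with 0.09 N m of friction, so the crank can be carried and wound by it.
- whetstone: grey whetstone in a wooden tray, 64 x 190 x 34 mm, bystander in front of the cradle
- tape_measure: tape measure, 37 x 103 x 64 mm, bystander
- marker_pen: marker pen, 135 mm long, bystander
- spanner: spanner, 167 mm long, bystander
- masking_tape: roll of masking tape, 104 mm across, bystander
- mug: mug, 93 mm high, bystander
- slot_mouth (a point): upper mouth of the slot, on the bed surface: bed (70, 0, 0) mm. The clamp bridge, a dark bar over the cheeks from bed x = 28 to 70 mm, 11 to 30 mm above the bed, makes the slot: 42 mm wide, 11 mm high (roof bevelled up to 15 mm at the mouth). Axes as the bed's.
- offcut: wooden offcut, 50 x 160 x 18 mm, bystander behind the cradle

How it is judged (in metres and radians):
On the way, in this order (a step that is already met when the one before it is completed fails the run):
1. the chisel lies in the slot with its edge home against the end stop (x of chisel_edge in the frame of bed between -0.004 and 0.004 m and y of chisel_edge in the frame of bed between -0.005 and 0.005 m and z of chisel_edge in the frame of bed between -0.003 and 0.008 m and angle between the x axis of chisel and the x axis of bed, either way round below 0.12 rad and angle between the z axis of chisel and the z axis of bed, either way round below 0.12 rad), for 0.2 s.
2. the crank is fully on the square shaft, the chisel still home (all of step 1 and distance between crank_socket and screw_foot below 0.006 m and angle between the z axis of crank and the z axis of bed, either way round below 0.15 rad), for 0.2 s.
3. with the crank on it the screw is wound past 7.2 rad and the pad presses on the chisel (x of chisel_edge in the frame of bed between -0.004 and 0.004 m and y of chisel_edge in the frame of bed between -0.005 and 0.005 m and z of chisel_edge in the frame of bed between -0.003 and 0.003 m and angle between the x axis of chisel and the x axis of bed, either way round below 0.07 rad and angle between the z axis of chisel and the z axis of bed, either way round below 0.07 rad and distance between crank_socket and screw_foot below 0.006 m and angle between the z axis of crank and the z axis of bed, either way round below 0.15 rad and value of joint clamp_screw above 7.2 rad and contact force between clamp_pad and chisel above 4 N), for 0.2 s.
At the end, for the whole second after the job is handed in: Chisel flat in the slot (4 degrees), edge within 4 mm of the stop, 5 mm of the mid line, 3 mm of the bed; screw past 7.2 rad, pad pressing it over 4 N; crank off, upright (5 degrees) on the worktop, not touching the cradle; all at rest, bystanders moved under 30 mm (x of chisel_edge in the frame of bed between -0.004 and 0.004 m and y of chisel_edge in the frame of bed between -0.005 and 0.005 m and z of chisel_edge in the frame of bed between -0.003 and 0.003 m and angle between the x axis of chisel and the x axis of bed, either way round below 0.07 rad and angle between the z axis of chisel and the z axis of bed, either way round below 0.07 rad and value of joint clamp_screw above 7.2 rad and contact force between clamp_pad and chisel above 4 N and height (world z) of crank between -0.005 and 0.006 m and angle between crank's own z axis and vertical below 0.1 rad and contact force between crank and cradle below 0.1 N and linear speed of each of crank, chisel below 0.02 m/s).
It fails at once if a bystander is moved by more than 30 mm (distance of any of whetstone, tape_measure, marker_pen, offcut, spanner, masking_tape, mug from where it was at the start of the episode above 0.03 m).
It also fails if it takes over 72 s, if anything falls off the work surface, if the arm or the gripper's body presses on something with over 40 N, if the wrist force passes 120 N, or if a joint passes its speed limit or range.

### The arm

A 6-joint arm with a two-finger parallel gripper is mounted at the origin on a cart in front of the work surface, level with it; the furniture and walls round the work are solid. World frame = base frame: x ahead of the robot, y to its left, z up, the work surface at z = 0. Lengths are in m, angles in degrees, forces in N, time in s.
With the tool pointing down it reaches from about 0.35 to 0.925 m from the base axis. Payload 6.4 kg.
Tool frame: the origin (TCP) lies at the very end of the fingers, on their centre line; the grasp point (between the pads) lies 19 mm behind it (env.pinch_z is the distance from the TCP to the grasp point, in m); z points along the fingers, y is the line along which they close (so a half turn about z gives the same grasp; the last joint's range is limited). The gripper opens to 85 mm and grips with 20 to 120 N. Pads are 22 mm wide; open, the fingers measure 114 mm over their backs; the gripper's body (76 mm by 85 mm) begins 54 mm behind the grasp point. The pads swing forward as they close: fully open they stand 13 mm farther back than shut.
Start: joints at [58.207, 14.043, 89.255, -0, 76.702, -9.975], TCP at [0.242, 0.603, 0.231] pointing down, gripper open.
Joint ranges: [-179.41, 179.41], [-58.25, 129.5], [7.25, 145.43], [-54.29, 234.29], [11.92, 165.04], [-157.13, 157.13]. Speed limits (degrees/s): [147.25, 147.25, 180, 180, 180, 180].

### API

Orientations are given as a 3x3 rotation matrix whose columns are the frame's x, y, z axes.
In Python, from plant import env gives the robot as it stands.
- The arm moves only by the tool nudge_tcp, called after "Call:" by a JSON object that holds its "method" and its "body". Schema: {"type":"object","properties":{"motion":{"type":"object","properties":{"x":{"type":"array","items":{"type":"number"},"minItems":1,"maxItems":10},"y":{"type":"array","items":{"type":"number"},"minItems":1,"maxItems":10},"z":{"type":"array","items":{"type":"number"},"minItems":1,"maxItems":10},"turn":{"type":"array","items":{"type":"number"},"minItems":1,"maxItems":10},"jaw":{"type":"array","items":{"type":"number"},"minItems":1,"maxItems":10}},"additionalProperties":false,"required":["x","y","z","turn","jaw"]},"force":{"type":"number"},"only":{"type":"string"},"quiet":{"type":"boolean"},"lines":{"type":"string"}},"required":["motion"],"additionalProperties":false}. motion is an object with one list for each field, all of the same length, 1 to 10, a row being the entries at one place: x, y, z (the shift in m), turn (a turn about the tool's z in degrees), jaw (the finger opening in m); each row shifts and turns the commanded pose from where the row before left it, along the tool's axes as they then stand; what a row does not reach is not made up. A row lasts 1/8 s, in which the tool goes at most 0.0625 m and 10.7 degrees, less where a joint would pass 70% of its speed; a pose out of reach is approached as far as the arm can. The fingers move at their own pace and stop on an object; force is the grip in N (left out, the last holds). Time passes only in rows, so rows that do not move let the fingers close. The tool returns the time, the measured TCP pose, the force, the opening and the grip force at its end. only (a regular expression) keeps the lines of the reply that match it, lines (a string "A,B") keeps lines A to B, and quiet returns only ok. Input that does not fit is refused with a message, and nothing moves.
- env.sense(): the state, without advancing time (a new reading comes with each control period).
- env.capture(name): name is "side" or "top"; returns a dict with "color" (384x512x3 uint8, red, green, blue), "vertical_fov" (degrees; the focal length in pixels is half the picture's height over the tangent of half this angle, whatever the lens; pixels are square), "cx", "cy" (the principal point, pixels), "rvec" (rotation vector, rad) and "tvec" (3), from world to camera coordinates, as OpenCV has them. Camera axes: x right, y down, z forward; pixel columns grow to the right and rows downward; lengths in m; the calibration is good to about 2 mm. A picture is of the moment at which its call begins. There is no depth.
- env.sign_off(): hands the job in; it is judged then, once.
The state is a dict: "t": time; "q": joint angles; "dq": joint speeds; "effort": joint torques, N m; "ee_pos": TCP position; "eef_rot": TCP orientation; "wrist_force": force on the tool from outside, world axes, zero at the start; "moment": the same for the moment, N m; "gripper_width": finger opening in m; "grip_force": force on a finger pad.
Only numpy, scipy, OpenCV 4.12 (cv2) and the standard library are available. Lean on these libraries where they do the work, as an engineer would, in place of code of your own. Each camera call takes 0.05 s, during which the arm holds its last target. There are 200 camera calls.

## Working session

There is one attempt and no reset: what is moved stays moved. The work goes in short steps, Python scripts to look and compute and a tool call to move; the robot and the scene stay as the last step left them, time stands still between calls to the robot, and variables do not carry over. Pictures are saved under pics/ and viewed, at most 10 in all, crops included, and the job is handed in when it is done.

```bash
ls; mkdir -p pics; python3 - <<'E'
from plant import env
import cv2
for n in("side","top"):
    c=env.capture(n); cv2.imwrite(f"pics/{n}0.png",cv2.cvtColor(c["color"],cv2.COLOR_RGB2BGR))
    print(n,{k:v for k,v in c.items() if k!="color"})
s=env.sense();print(s["t"],s["ee_pos"],s["eef_rot"],env.pinch_z,s["gripper_width"])
E
```

```bash
python3 - <<'E'
import cv2
for n in("side","top"):
    i=cv2.imread(f"pics/{n}0.png"); cv2.imwrite(f"pics/{n}0b.png",cv2.resize(i,(800,600),interpolation=cv2.INTER_CUBIC))
E
```

```text
(no output)
```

View pics/side0b.png

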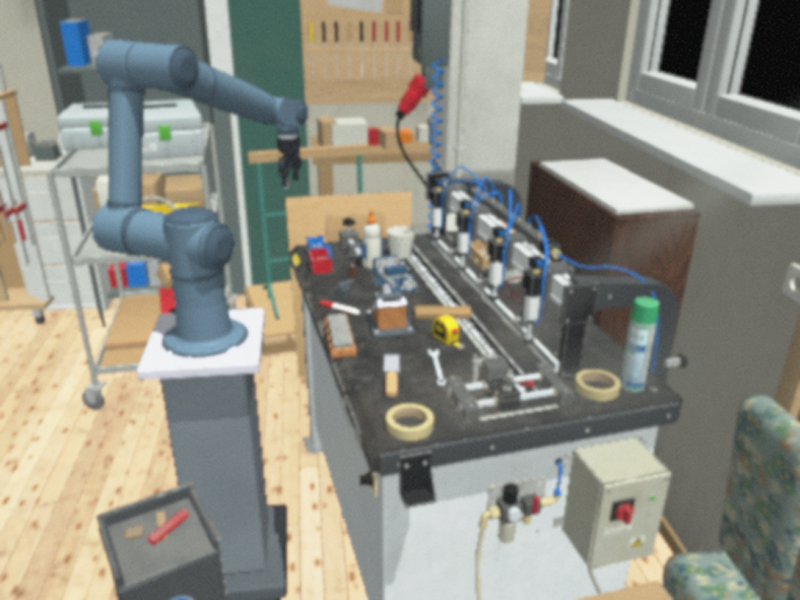

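View pics/top0b.png

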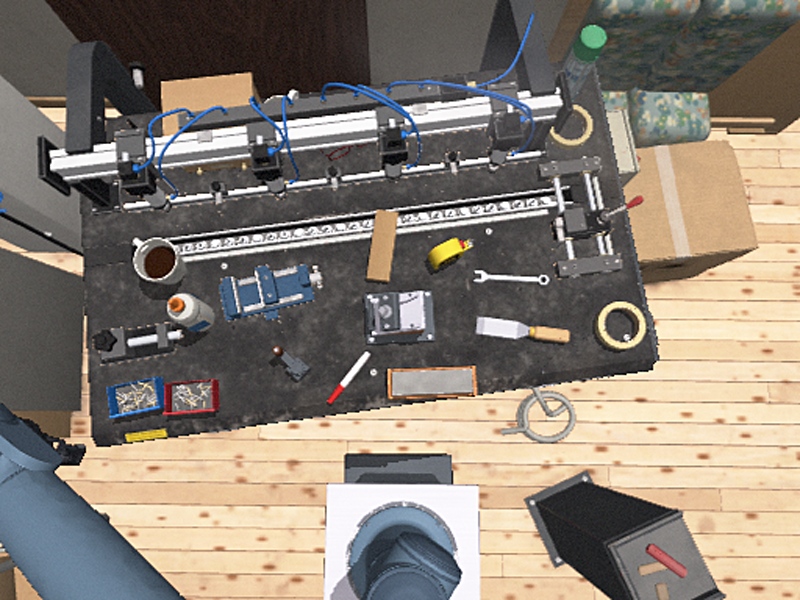

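```bash
python3 - <<'E'
import cv2
t=cv2.imread("pics/top0.png")[165:260,165:385]; cv2.imwrite("pics/t1.png",cv2.resize(t,None,fx=3.6,fy=3.6,interpolation=cv2.INTER_CUBIC))
s=cv2.imread("pics/side0.png")[150:265,190:310]; cv2.imwrite("pics/s1.png",cv2.resize(s,None,fx=5,fy=5,interpolation=cv2.INTER_CUBIC))
E
```

```text
(no output)
```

View pics/t1.png

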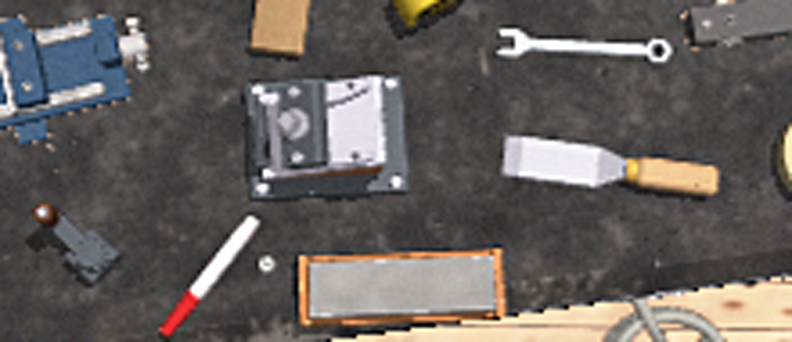

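View pics/s1.png

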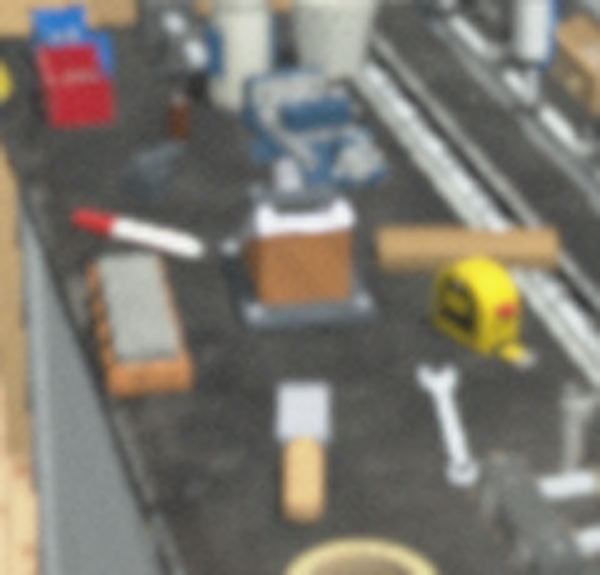

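```bash
cat > h.py <<'E'
import numpy as np, cv2, json
from scipy.optimize import least_squares
from scipy.spatial.transform import Rotation as R
CAM={'side':(47.237690705576355,250.66979824824418,192.22529142762525,[2.01643361,-0.12337757,0.08152977],[-0.50474533,0.09683951,1.86462452]),
'top':(51.724749586822206,250.74350911101038,193.64488083389315,[2.13922327,-2.11268681,0.19964643],[0.01851926,0.52823858,1.27023983])}
def proj(n,P):
    f,cx,cy,r,t=CAM[n]; F=192/np.tan(np.radians(f/2))
    K=np.array([[F,0,cx],[0,F,cy],[0,0,1]])
    return cv2.projectPoints(np.atleast_2d(np.array(P,float)),np.array(r),np.array(t),K,None)[0][:,0]
def px(u,v,s,ox,oy): return ((u+.5)/s-.5+ox,(v+.5)/s-.5+oy)
def tri(pt,ps):
    return least_squares(lambda X:np.r_[proj('top',X)[0]-pt,proj('side',X)[0]-ps],[.7,0,.05])
def onz(n,p,z): return least_squares(lambda X:proj(n,[X[0],X[1],z])[0]-p,[.7,0]).x
def fit(obs,z0=0,x0=(.6,0,0)):  # obs: (cam,pix,model pt)
    f=lambda q:np.concatenate([(proj(c,R.from_euler('z',q[2]).apply(m)+[q[0],q[1],z0])[0]-p)*(1 if c=='top' else .7) for c,p,m in obs])
    return least_squares(f,x0)
E
python3 - <<'E'
from h import *
T=lambda u,v:px(u,v,3.6,165,165)
S=lambda u,v:px(u,v,5,190,150)
np.set_printoptions(precision=4,suppress=True)
for n,a,b in[("shaft",(294,120),(289,163)),("crankhandle",(45,213),(180,92)),("edgeTL",(506,136),(328,384)),("edgeBL",(503,175),(279,384)),("butt",(718,178),(302,516)),("hubtop",(92,254),(150,165))]:
    r=tri(T(*a),S(*b)); print(n,r.x,r.fun)
for p in[(247,83),(404,77),(408,191),(250,198)]: print(onz('top',T(*p),.012))
pi=np.pi
ch=[('top',T(506,136),[-.1,-.019,.0]),('top',T(503,175),[-.1,.019,.0]),('top',T(719,164),[.1,-.013,.012]),('top',T(716,193),[.1,.013,.012]),('side',S(328,384),[-.1,-.019,0]),('side',S(279,384),[-.1,.019,0])]
r=fit(ch,0,(.6,-.2,-pi/2));print("chisel",r.x,np.degrees(r.x[2]),r.fun)
cr=[('top',T(247,83),[-.067,-.056,.012]),('top',T(404,77),[.083,-.056,.012]),('top',T(408,191),[.083,.056,.012]),('top',T(250,198),[-.067,.056,.012]),('side',S(245,325),[.083,.056,0]),('side',S(378,318),[.083,-.056,0])]
r=fit(cr,0,(.6,-.0,-pi/2));print("cradle",r.x,np.degrees(r.x[2]),r.fun)
ck=[('top',T(45,213),[.05,0,.078]),('side',S(180,92),[.05,0,.078]),('top',T(95,285),[-.018,.018,.024]),('top',T(120,256),[-.018,-.018,.024])]
r=fit(ck,0,(.5,.15,2.3));print("crank",r.x,np.degrees(r.x[2]),r.fun)
E
```

```text
shaft [0.5013 0.0392 0.1092] [-0.0208  0.4023  0.543  -0.1037]
crankhandle [0.4198 0.258  0.0893] [-0.0013  0.0372  0.0557 -0.0075]
edgeTL [ 0.5077 -0.1624  0.0031] [-0.0086  0.1688  0.1956 -0.0369]
edgeBL [ 0.4692 -0.1589  0.0039] [-0.0169  0.3892  0.4549 -0.0752]
butt [ 0.4655 -0.3607  0.0108] [-0.0494  1.1177  1.1768 -0.1971]
hubtop [0.3883 0.224  0.0296] [-0.005   0.1889  0.2715 -0.0309]
[0.5548 0.0854]
[ 0.5626 -0.0644]
[ 0.4532 -0.0682]
[0.4447 0.0803]
chisel [ 0.4791 -0.2603 -1.6748] -95.95879481270558 [ -1.0054  10.9908   0.8345 -10.718   -0.7877   7.8063   0.5335  -7.797
  -6.312    0.52     7.123    0.4697]
cradle [ 0.5036  0.0174 -1.4509] -83.13293009836677 [  1.7346  33.3227   2.1594  30.2715  -2.8741 -33.5458  -2.3713 -30.9268
  19.4638  -0.4498 -17.047    2.6312]
crank [0.3869 0.2234 0.8385] 48.04291204937873 [-0.1808  0.2478  0.1221  1.3627 -0.3417 -0.1432  0.2718 -0.0948]
```

```bash
python3 - <<'E'
from h import *
T=lambda u,v:px(u,v,3.6,165,165)
S=lambda u,v:px(u,v,5,190,150)
np.set_printoptions(precision=4,suppress=True)
pi=np.pi
ch=[('top',T(506,136),[-.1,.019,.0]),('top',T(503,175),[-.1,-.019,.0]),('top',T(719,164),[.1,.013,.012]),('top',T(716,193),[.1,-.013,.012]),('side',S(328,384),[-.1,.019,0]),('side',S(279,384),[-.1,-.019,0])]
r=fit(ch,0,(.6,-.2,-pi/2));print("chisel",r.x,np.degrees(r.x[2]),r.fun)
cr=[('top',T(247,83),[-.067,.056,.012]),('top',T(404,77),[.083,.056,.012]),('top',T(408,191),[.083,-.056,.012]),('top',T(250,198),[-.067,-.056,.012]),('side',S(245,325),[.083,-.056,0]),('side',S(378,318),[.083,.056,0])]
r=fit(cr,0,(.6,-.0,-pi/2));print("cradle",r.x,np.degrees(r.x[2]),r.fun)
r=fit(cr[:4],0,(.6,-.0,-pi/2));print("cradle top",r.x,np.degrees(r.x[2]),r.fun)
c=cv2.imread("pics/top0.png")[170:228,228:284]
c=cv2.resize(c,None,fx=10,fy=10,interpolation=cv2.INTER_CUBIC);cv2.imwrite("pics/t2.png",c)
E
```

```text
chisel [ 0.479  -0.2604 -1.6734] -95.88051969917083 [ 0.0078  0.1853 -0.1504  0.2299 -0.2838  0.2509  0.0722 -0.2558  0.2217
  0.4739  0.5066  0.5288]
cradle [ 0.5033  0.0169 -1.5234] -87.28535500159116 [-0.3036 -0.3602 -0.2975 -0.1667  0.1522  0.5384 -0.2422  0.1271  0.4274
  1.4718  0.0068  0.979 ]
cradle top [ 0.5035  0.0163 -1.5215] -87.17343339646985 [-0.1632 -0.3568 -0.1612 -0.2468  0.3549  0.4535 -0.0349  0.1282]
```

View pics/t2.png

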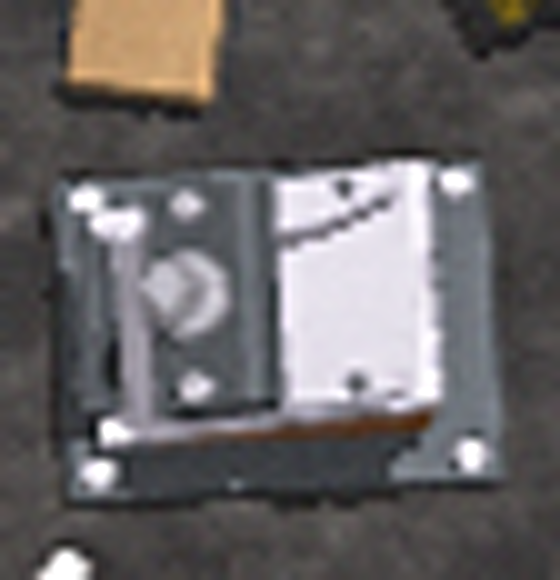

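```bash
cat >> h.py <<'E'
def bedmat(yaw):
    c=R.from_euler('z',yaw).as_matrix()
    s,k=.5,np.sqrt(3)/2
    return c@np.array([[k,0,-s],[0,1,0],[s,0,k]])
E
python3 - <<'E'
from h import *
T2=lambda u,v:px(u,v,10,228,170)
S=lambda u,v:px(u,v,5,190,150)
np.set_printoptions(precision=4,suppress=True)
X0,Y0,yw=.5035,.0165,np.radians(-87.2)
def world(q,p):
    B=bedmat(q[2]); C=R.from_euler('z',q[2]).as_matrix()
    return B@np.array(p)+C@np.array([q[3],0,q[4]])+[q[0],q[1],0]
def base(q,p): return R.from_euler('z',q[2]).apply(p)+[q[0],q[1],0]
ob=[((243,290),[.07,0,.03]),((278,290),[.07,0,.013]),((428,163),[.114,.04,0]),((440,400),[.114,-.04,0]),((192,293),[.046,0,.036]),((157,289),[.046,0,.056])]
bs=[((53,180),[-.067,.056,.012]),((487,163),[.083,.056,.012]),((500,480),[.083,-.056,.012]),((64,503),[-.067,-.056,.012])]
def f(q):
    o=[]
    for i,(p,m) in enumerate(ob):
        e=proj('top',world(q,m))[0]-T2(*p); o+= [e[0]] if i<2 else list(e)
    for p,m in bs: o+=list(proj('top',base(q,m))[0]-T2(*p))
    o+=list(.5*(proj('side',world(q,[.046,0,.056]))[0]-S(289,163)))
    o.append((world(q,[.046,0,.056])[2]-.108)*300)
    return np.array(o)
r=least_squares(f,[X0,Y0,yw,-.02,.036]);q=r.x
print(q,np.degrees(q[2]));print(r.fun)
print("foot",world(q,[.046,0,.036]))
np.save("cradle.npy",q)
im=cv2.imread("pics/t2.png")
def ln(P,col):
    uv=(proj('top',P)-[228,170]+.5)*10-.5
    cv2.polylines(im,[uv.astype(int)],True,col,1)
W=lambda L:[world(q,p) for p in L]
ln(W([[0,.04,0],[.114,.04,0],[.114,-.04,0],[0,-.04,0]]),(0,0,255))
ln(W([[0,.03,.013],[0,-.03,.013]]),(0,255,255))
ln(W([[.028,.04,.03],[.07,.04,.03],[.07,-.04,.03],[.028,-.04,.03]]),(0,255,0))
for h,z in((.007,.036),(.007,.05),(.0035,.056)): ln(W([[.046+a*h,b*h,z] for a,b in((1,1),(1,-1),(-1,-1),(-1,1))]),(255,0,255))
ln([base(q,p) for p in [[-.067,.056,.012],[.083,.056,.012],[.083,-.056,.012],[-.067,-.056,.012]]],(255,128,0))
s=cv2.imread("pics/side0.png")[180:225,225:275]; s=cv2.resize(s,None,fx=11,fy=11,interpolation=cv2.INTER_CUBIC)
im2=im;
def ls(P,col):
    uv=(proj('side',P)-[225,180]+.5)*11-.5
    cv2.polylines(s,[uv.astype(int)],True,col,1)
for L,c in(([[0,.04,0],[.114,.04,0],[.114,-.04,0],[0,-.04,0]],(0,0,255)),([[.028,.04,.03],[.07,.04,.03],[.07,-.04,.03],[.028,-.04,.03]],(0,255,0))): ls(W(L),c)
ls(W([[.046,0,.036],[.046,0,.056]]),(255,0,255)); ls([base(q,p) for p in [[-.067,.056,0],[.083,.056,0],[.083,-.056,0],[-.067,-.056,0]]],(255,128,0))
o=np.zeros((600,800,3),np.uint8); a=cv2.resize(im[100:],(0,0),fx=.8,fy=.8); o[:a.shape[0],:a.shape[1]]=a
s=s[:,60:400]; o[:495,455:455+s.shape[1]]=s[:495]
cv2.imwrite("pics/ov.png",o)
E
```

```text
[ 0.5038  0.0176 -1.5139 -0.0439  0.0363] -86.74038988972562
[ 1.7458  0.8196 -0.9105 -0.2329 -0.7722  0.5874 -0.567   0.1466 -0.2572
 -0.2454 -0.27   -0.153  -0.0723 -0.3323  0.4963  0.3166 -0.166  -0.0316
  0.2055 -0.3966 -0.0706]
foot [0.5025 0.0396 0.0904]
```

View pics/ov.png

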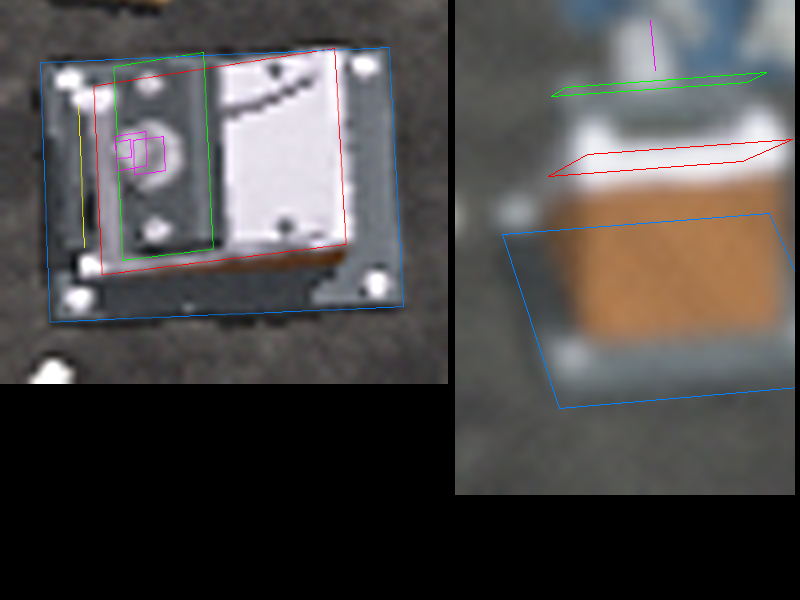

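```bash
cat >> h.py <<'E'
def world(q,p):
    B=bedmat(q[2]); C=R.from_euler('z',q[2]).as_matrix()
    return B@np.array(p)+C@np.array([q[3],0,q[4]])+[q[0],q[1],0]
def go(target,yang=None):
    """print delta in tool axes to world target (TCP) and turn so tool y is at world angle yang"""
    from plant import env
    s=env.sense(); Rm=np.array(s['eef_rot']); d=np.array(target)-s['ee_pos']
    a=np.degrees(np.arctan2(Rm[1,1],Rm[0,1])); print('t',s['t'],'tcp',np.round(s['ee_pos'],4),'yang',round(a,2),'w',round(s['gripper_width'],4))
    print('d tool',np.round(Rm.T@d,4),'norm',round(np.linalg.norm(d),4))
    if yang is not None: print('turn',round(-((yang-a+90)%180-90),2))
E
```

Call:
{"method": "nudge_tcp", "body": {"motion": {"x": [-0.0353,-0.0353,-0.0353,-0.0353,-0.0353,-0.0353,-0.0353,-0.0353],"y": [-0.0497,-0.0497,-0.0497,-0.0497,-0.0497,-0.0497,-0.0497,-0.0497],"z": [0,0,0,0,0,0,0,0],"turn": [0,0,0,0,0,0,0,0],"jaw": [0.085,0.085,0.085,0.085,0.085,0.085,0.085,0.085]}, "force": 20}}

```text
t: 1.1
ee_pos: [0.3558, 0.1276, 0.2312]
eef_rot: [[-0.929, 0.371, 0.001], [0.371, 0.929, 0.0], [-0.001, 0.0, -1.0]]
wrist_force: [1.4, -0.3, 0.8]
gripper_width: 0.0851
grip_force: 0.0
```

```bash
python3 - <<'E'
from h import *
T2=lambda u,v:px(u,v,10,228,170)
np.set_printoptions(precision=4,suppress=True)
def base(q,p): return R.from_euler('z',q[2]).apply(p)+[q[0],q[1],0]
ob=[((277,290),[.07,0,.03]),((427,163),[.114,.04,0]),((440,400),[.114,-.04,0]),((194,293),[.046,0,.036])]
bs=[((53,180),[-.067,.056,.012]),((487,163),[.083,.056,.012]),((500,480),[.083,-.056,.012]),((64,503),[-.067,-.056,.012])]
def f(q):
    o=[]
    for i,(p,m) in enumerate(ob):
        e=proj('top',world(q,m))[0]-T2(*p); o+= [e[0]] if i<1 else list(e)
    for p,m in bs: o+=list(proj('top',base(q,m))[0]-T2(*p))
    o.append((world(q,[.046,0,.056])[2]-.108)*300)
    return np.array(o)
r=least_squares(f,[.5035,.0165,-1.52,-.04,.036]);q=r.x
print(q,np.degrees(q[2]));print(r.fun)
for n,p in(("foot",[.046,0,.036]),("stop",[0,0,0]),("mouth",[.07,0,0]),("top",[.114,0,0])): print(n,world(q,p))
np.save("cradle.npy",q)
E
```

```text
[ 0.5039  0.0176 -1.5148 -0.0407  0.0365] -86.78915404880013
[-0.6479  0.2002 -0.3084  0.2292  0.5159  0.2328  0.0533 -0.2576 -0.1987
 -0.0588 -0.3417  0.4819  0.3082 -0.1816 -0.0775  0.0074]
foot [0.5028 0.0364 0.0907]
stop [0.5016 0.0582 0.0365]
mouth [ 0.505  -0.0023  0.0715]
top [ 0.5071 -0.0404  0.0935]
```

Call:
{"method": "nudge_tcp", "body": {"motion": {"x": [-0.0353,-0.0353,-0.0353,-0.0353,-0.0353,-0.0353,-0.0353,-0.0353],"y": [-0.0497,-0.0497,-0.0497,-0.0497,-0.0497,-0.0497,-0.0497,-0.0497],"z": [0,0,0,0,0,0,0,0],"turn": [0,0,0,0,0,0,0,0],"jaw": [0.085,0.085,0.085,0.085,0.085,0.085,0.085,0.085]}}}

```text
t: 2.1
ee_pos: [0.4704, -0.3466, 0.2307]
eef_rot: [[-0.928, 0.372, -0.0], [0.372, 0.928, 0.001], [0.001, 0.0, -1.0]]
wrist_force: [0.8, 0.2, 0.9]
gripper_width: 0.085
grip_force: 0.0
```

Call:
{"method": "nudge_tcp", "body": {"motion": {"x": [0,0,0,0,0,0,0],"y": [0,0,0,0,0,0,0],"z": [0,0,0,0,0,0,0],"turn": [10.6,10.6,10.6,10.6,10.6,10.6,10.5],"jaw": [0.085,0.085,0.085,0.085,0.085,0.085,0.06]}}}

```text
t: 2.98
ee_pos: [0.4701, -0.3444, 0.2307]
eef_rot: [[0.109, 0.994, -0.001], [0.994, -0.109, 0.001], [0.001, -0.001, -1.0]]
wrist_force: [0.8, 0.3, -0.5]
gripper_width: 0.0693
grip_force: 0.0
```

```bash
python3 - <<'E'
from h import *
go([.4703,-.345,.002],-5.9)
E
```

```text
t 2.975 tcp [ 0.4701 -0.3444  0.2307] yang -6.27 w 0.0693
d tool [-0.0007  0.0004  0.2287] norm 0.2287
turn -0.37
```

Call:
{"method": "nudge_tcp", "body": {"motion": {"x": [0,0,0,0,0,0],"y": [0,0,0,0,0,0],"z": [0.06,0.06,0.06,0.03,0.015,0],"turn": [0,0,0,0,0,0],"jaw": [0.06,0.06,0.06,0.06,0.06,0.06]}}}

```text
t: 3.72
ee_pos: [0.4701, -0.3444, 0.0058]
eef_rot: [[0.103, 0.995, -0.001], [0.995, -0.103, 0.001], [0.001, -0.001, -1.0]]
wrist_force: [-0.4, -0.4, -0.4]
gripper_width: 0.0599
grip_force: 0.0
```

Call:
{"method": "nudge_tcp", "body": {"motion": {"x": [0,0,0,0],"y": [0,0,0,0],"z": [0,0,0,0],"turn": [0,0,0,0],"jaw": [0.02,0.02,0.02,0.02]}, "force": 20}}

```text
t: 4.22
ee_pos: [0.4714, -0.3459, 0.0083]
eef_rot: [[0.103, 0.995, 0.002], [0.995, -0.103, -0.002], [-0.002, 0.002, -1.0]]
wrist_force: [-1.4, -0.4, 6.4]
gripper_width: 0.0276
grip_force: 20.6
```

Call:
{"method": "nudge_tcp", "body": {"motion": {"x": [0,0,0,0,0,0],"y": [0,0,0,0,0,0],"z": [-0.03,-0.05,-0.05,-0.05,-0.03,0],"turn": [0,0,0,0,0,0],"jaw": [0.02,0.02,0.02,0.02,0.02,0.02]}}}

```text
t: 4.97
ee_pos: [0.4715, -0.3458, 0.2193]
eef_rot: [[0.103, 0.995, 0.004], [0.995, -0.103, -0.005], [-0.004, 0.005, -1.0]]
wrist_force: [0.0, -0.4, -2.6]
gripper_width: 0.0274
grip_force: 20.0
```

```bash
python3 - <<'E'
from plant import env
import cv2,numpy as np
a=env.capture("top")["color"];b=env.capture("side")["color"]
cv2.imwrite("pics/topA.png",a[:,:,::-1]);cv2.imwrite("pics/sideA.png",b[:,:,::-1])
A=cv2.resize(a[160:290,260:420,::-1],None,fx=2.5,fy=2.5,interpolation=cv2.INTER_CUBIC)
B=cv2.resize(b[150:300,190:320,::-1],None,fx=3,fy=3,interpolation=cv2.INTER_CUBIC)
o=np.zeros((600,800,3),np.uint8);o[:A.shape[0],:A.shape[1]]=A;o[:B.shape[0],400:400+B.shape[1]]=B;cv2.imwrite("pics/v1.png",o)
E
```

```text
(no output)
```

View pics/v1.png

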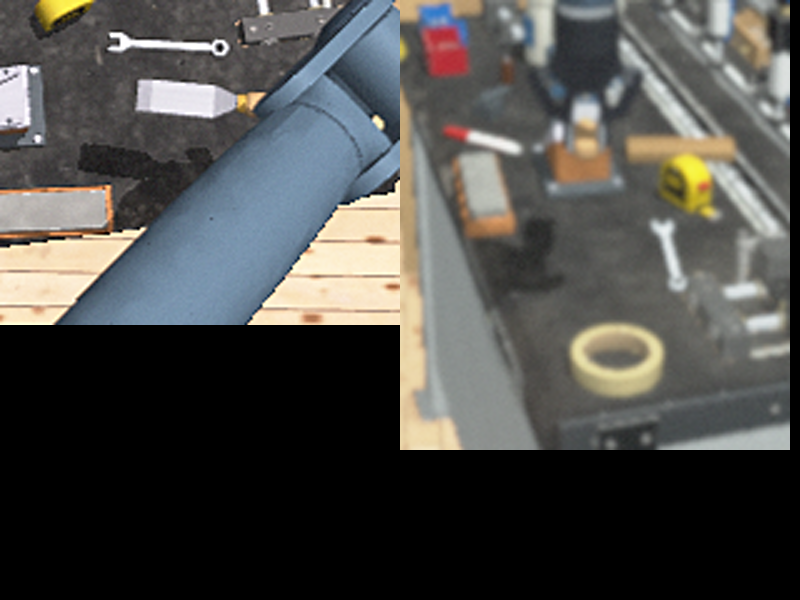

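```bash
cat >> h.py <<'E'
def chis(tcp,yaw,th,m,gx=.085,gz=.019):
    """chisel pt m (chisel frame) when gripped at chisel x=gx, z=gz (at pinch), tilted th (edge down)"""
    d=np.array(m)-[gx,0,gz]; c,s=np.cos(th),np.sin(th)
    x=np.array([c,0,s]);z=np.array([-s,0,c])   # edge (-x) down
    v=d[0]*x+d[2]*z+d[1]*np.array([0,1,0])
    return R.from_euler('z',yaw).apply(v)+np.array(tcp)+[0,0,.0187]
E
python3 - <<'E'
from h import *
P=lambda u,v:px(u,v,2.5,260,160)
S=lambda u,v:px(u-400,v,3,190,150)
tcp=[.4715,-.3458,.2193]; yaw=np.radians(-95.9)
for th in(0,10,20,30,40):
    print(th,*[np.round((proj('top',chis(tcp,yaw,np.radians(th),m))[0]-[260,160]+.5)*2.5-.5,1) for m in([-.1,.019,0],[-.1,-.019,0],[-.012,.019,.006],[-.012,-.019,.006],[.022,0,.02])],
     *[np.round((proj('side',chis(tcp,yaw,np.radians(th),m))[0]-[190,150]+.5)*3-.5+[400,0],1) for m in([-.1,.019,0],[-.1,-.019,0],[.1,0,0])])
E
```

```text
0 [140.8  75.7] [138.  107.9] [217.7  83.4] [215.4 115.8] [249.4 100.9] [600.   83.8] [570.2  83.9] [589.  154.7]
10 [141.4  81.5] [138.7 112.8] [217.4  86.4] [215.1 118.3] [247.5 102.5] [599.9 108.4] [570.3 108.6] [589.1 153.7]
20 [146.7  87.2] [144.1 117.7] [219.7  89.4] [217.5 121. ] [247.3 104.3] [600.  133.6] [570.4 133.8] [589.2 152. ]
30 [156.2  92.7] [153.7 122.6] [224.5  92.5] [222.3 123.6] [248.8 106.2] [600.2 158.8] [570.6 159. ] [589.2 149.8]
40 [169.3  98. ] [166.9 127.4] [231.4  95.4] [229.3 126.2] [251.9 108. ] [600.6 183.5] [570.8 183.7] [589.3 147.1]
```

```bash
cat >> h.py <<'E'
def blade():
    from plant import env
    a=env.capture("top")["color"].astype(int); s=env.sense()
    m=((a.min(2)>150)&(a.max(2)-a.min(2)<45)).astype(np.uint8)
    n,l,st,ce=cv2.connectedComponentsWithStats(m)
    yaw=np.arctan2(s['eef_rot'][1][1],s['eef_rot'][0][1])-np.pi/2
    best=None
    for i in range(1,n):
        if st[i,4]<120 or st[i,4]>700: continue
        c=np.argwhere(l==i)[:,::-1].astype(float)
        for th in np.radians(np.arange(-10,91,1)):
            M=[chis(s['ee_pos'],yaw,th,p) for p in([-.1,.019,0],[-.1,-.019,0],[-.035,-.019,.006],[-.035,.019,.006])]
            uv=proj('top',M); e=np.linalg.norm(uv.mean(0)-c.mean(0))+abs(np.ptp(uv[:,0])-np.ptp(c[:,0]))*.3
            if best is None or e<best[0]: best=(e,np.degrees(th),st[i].tolist(),ce[i].round(1).tolist(),cv2.minAreaRect(c.astype(np.float32)))
    print('blade',best)
E
python3 -c "from h import *;blade()"
```

```text
blade (np.float64(9.65757848718249), np.float64(28.0), [314, 193, 40, 15, 466], [332.2, 199.7], ((333.2325439453125, 199.80787658691406), (39.20356369018555, 12.846632957458496), 5.440331935882568))
```

Call:
{"method": "nudge_tcp", "body": {"motion": {"x": [0,0,0,0,0,0,0],"y": [0,0,0,0,0,0,0],"z": [-0.06,0.06,-0.06,0.06,-0.06,0.06,0],"turn": [0,0,0,0,0,0,0],"jaw": [0.02,0.02,0.02,0.02,0.02,0.02,0.02]}}}

```text
t: 6.0
ee_pos: [0.4673, -0.3414, 0.2092]
eef_rot: [[0.103, 0.995, -0.01], [0.995, -0.103, 0.011], [0.01, -0.011, -1.0]]
wrist_force: [0.2, 0.2, -2.4]
gripper_width: 0.0275
grip_force: 20.5
```

```bash
python3 -c "from h import *;blade()"
```

```text
blade (np.float64(27.24593076330954), np.float64(-10.0), [303, 173, 49, 9, 162], [325.4, 177.4], ((327.04998779296875, 177.00123596191406), (47.98500061035156, 7.047797679901123), 1.432096242904663))
```

```bash
python3 - <<'E'
from plant import env
from h import *
a=env.capture("top")["color"].astype(int)
cv2.imwrite("pics/topB.png",a[:,:,::-1].astype(np.uint8))
b=env.capture("side")["color"];cv2.imwrite("pics/sideB.png",b[:,:,::-1])
for r in range(186,216,2): print(r,[int(v) for v in a[r,306:362:2].mean(1)])
c=np.argwhere
for r in range(170,215,2): print(r,[tuple(int(x) for x in b[r,cc]) for cc in (249,252)])
E
```

```text
186 [72, 72, 65, 75, 82, 73, 66, 63, 63, 72, 65, 70, 81, 78, 79, 83, 83, 100, 84, 82, 93, 80, 60, 82, 87, 85, 70, 82]
188 [68, 76, 68, 70, 76, 73, 70, 76, 79, 72, 67, 67, 71, 78, 76, 81, 81, 88, 78, 87, 85, 80, 76, 89, 87, 92, 70, 71]
190 [74, 73, 77, 77, 81, 80, 79, 89, 74, 77, 72, 73, 74, 71, 78, 85, 90, 88, 79, 72, 75, 88, 76, 92, 87, 77, 67, 71]
192 [68, 76, 85, 71, 69, 89, 82, 73, 79, 82, 76, 78, 79, 74, 69, 77, 79, 96, 93, 76, 74, 61, 76, 83, 86, 74, 72, 71]
194 [78, 97, 88, 77, 69, 82, 72, 78, 93, 73, 71, 77, 77, 78, 80, 79, 80, 87, 95, 78, 79, 73, 72, 100, 100, 89, 77, 70]
196 [81, 88, 91, 73, 72, 82, 82, 86, 90, 91, 84, 82, 69, 73, 80, 76, 76, 93, 101, 77, 78, 82, 83, 79, 81, 76, 73, 66]
198 [72, 85, 84, 69, 77, 83, 83, 86, 90, 93, 99, 89, 74, 82, 77, 84, 87, 100, 98, 83, 73, 85, 86, 81, 64, 74, 75, 64]
200 [79, 93, 80, 69, 81, 80, 77, 79, 80, 90, 95, 86, 81, 77, 77, 83, 87, 67, 81, 90, 78, 73, 76, 75, 74, 70, 72, 73]
202 [83, 80, 90, 74, 83, 77, 71, 84, 92, 92, 87, 72, 77, 79, 74, 83, 88, 81, 73, 69, 69, 64, 64, 62, 73, 98, 105, 96]
204 [81, 82, 80, 80, 87, 75, 72, 94, 78, 
[... 852 characters left out ...]
55), (48, 50, 54)]
180 [(52, 55, 59), (66, 68, 70)]
182 [(83, 90, 100), (121, 129, 130)]
184 [(133, 140, 148), (102, 123, 143)]
186 [(166, 172, 176), (97, 121, 139)]
188 [(133, 142, 146), (114, 124, 128)]
190 [(104, 113, 114), (105, 114, 116)]
192 [(137, 140, 143), (156, 159, 166)]
194 [(233, 234, 238), (240, 240, 243)]
196 [(224, 205, 183), (234, 219, 197)]
198 [(231, 203, 149), (243, 223, 167)]
200 [(215, 179, 132), (234, 208, 151)]
202 [(159, 133, 98), (172, 143, 105)]
204 [(139, 115, 83), (145, 122, 90)]
206 [(142, 121, 88), (144, 123, 91)]
208 [(141, 118, 86), (145, 123, 92)]
210 [(144, 123, 92), (148, 125, 94)]
212 [(136, 120, 97), (142, 122, 88)]
214 [(132, 131, 130), (137, 134, 124)]
```

```bash
python3 - <<'E'
from h import *
from plant import env
s=env.sense();yaw=np.radians(-95.9);print(s['ee_pos'],s['gripper_width'])
for th in(40,45,50,55,60,65,70): print(th,np.round(proj('top',[chis(s['ee_pos'],yaw,np.radians(th),m) for m in([-.1,.019,0],[-.1,-.019,0])]).ravel(),1))
a=cv2.imread("pics/topB.png")[185:235,330:385];b=cv2.imread("pics/sideB.png")[165:265,215:290]
o=np.hstack([cv2.resize(a,(440,400),interpolation=cv2.INTER_CUBIC),cv2.resize(b,(300,400),interpolation=cv2.INTER_CUBIC)]);cv2.imwrite("pics/v2.png",o)
E
```

```text
[ 0.47051936 -0.34480819  0.21655858] 0.027128743606104722
40 [326.9 199.3 326.  211.1]
45 [330.1 200.3 329.1 212. ]
50 [333.5 201.3 332.6 212.9]
55 [337.1 202.2 336.3 213.7]
60 [341.1 203.1 340.2 214.5]
65 [345.2 203.9 344.4 215.3]
70 [349.6 204.6 348.8 216. ]
```

View pics/v2.png

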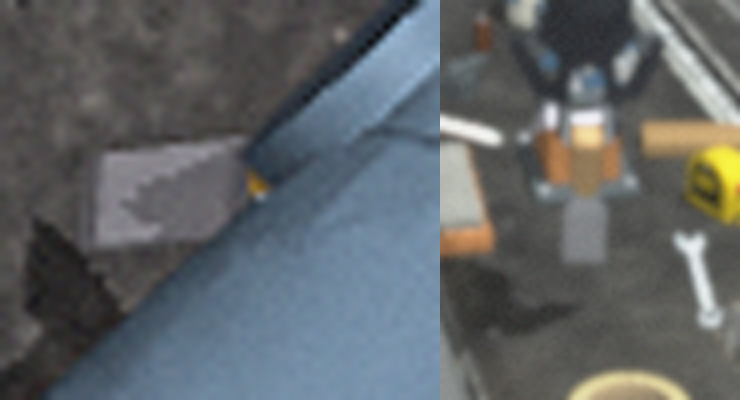

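```bash
cat > plan.py <<'E'
from h import *
q=np.load("cradle.npy"); q[3]=-.0405
OFF=np.array([0,0,.008]);GX,GZ=.086,.016
def tcp_for(ex,ez,th,dy=0):
    th=np.radians(th); E=world(q,[ex,dy,ez])
    d=chis([0,0,0],q[2],th,[-.1,0,0],GX,GZ)-[0,0,.0187]+OFF
    return E-d
E
python3 - <<'E'
from plan import *
for a in((.100,.02,60),(.100,.0,60),(.098,0,50),(.096,0,40),(.092,0,32),(.09,0,30),(.05,0,30),(.002,0,30)): print(a,np.round(tcp_for(*a),4))
go(tcp_for(.1,.05,60),3.2)
E
```

```text
(0.1, 0.02, 60) [ 0.5103 -0.0974  0.2649]
(0.1, 0.0, 60) [ 0.5109 -0.1074  0.2476]
(0.098, 0, 50) [ 0.5124 -0.1338  0.2303]
(0.096, 0, 40) [ 0.5137 -0.1569  0.2083]
(0.092, 0, 32) [ 0.5144 -0.1705  0.1867]
(0.09, 0, 30) [ 0.5145 -0.1726  0.1804]
(0.05, 0, 30) [ 0.5126 -0.138   0.1604]
(0.002, 0, 30) [ 0.5103 -0.0965  0.1364]
t 6.15 tcp [ 0.4705 -0.3448  0.2166] yang -5.92 w 0.0271
d tool [ 0.265   0.0117 -0.0743] norm 0.2754
turn -9.12
```

Call:
{"method": "nudge_tcp", "body": {"motion": {"x": [0,0,0,0],"y": [0,0,0,0],"z": [-0.04,-0.03,-0.02,0],"turn": [-4.6,-4.5,0,0],"jaw": [0.02,0.02,0.02,0.02]}}}

```text
t: 6.65
ee_pos: [0.4711, -0.3455, 0.309]
eef_rot: [[-0.054, 0.999, 0.003], [0.999, 0.054, -0.003], [-0.004, 0.003, -1.0]]
wrist_force: [0.1, -0.4, -1.7]
gripper_width: 0.0274
grip_force: 20.6
```

```bash
python3 - <<'E'
from plan import *
go(tcp_for(.1,.03,60),3.2)
E
```

```text
t 6.65 tcp [ 0.4711 -0.3455  0.309 ] yang 3.12 w 0.0274
d tool [0.2506 0.0525 0.0346] norm 0.2584
turn -0.08
```

Call:
{"method": "nudge_tcp", "body": {"motion": {"x": [0.015,0.03,0.04,0.045,0.045,0.04,0.025,0.01,0],"y": [0.0035,0.006,0.009,0.009,0.009,0.009,0.005,0.002,0],"z": [0,0,0,0,0,0,0,0,0],"turn": [0,0,0,0,0,0,0,0,0],"jaw": [0.02,0.02,0.02,0.02,0.02,0.02,0.02,0.02,0.02]}}}

```text
t: 7.78
ee_pos: [0.5085, -0.0916, 0.3054]
eef_rot: [[-0.056, 0.998, -0.002], [0.998, 0.056, 0.0], [0.0, -0.001, -1.0]]
wrist_force: [0.0, -0.6, -1.5]
gripper_width: 0.0274
grip_force: 20.6
```

```bash
python3 - <<'E'
from plan import *
from plant import env
go(tcp_for(.1,.01,60),3.2)
a=env.capture("top")["color"];cv2.imwrite("pics/topC.png",a[:,:,::-1])
b=env.capture("side")["color"];cv2.imwrite("pics/sideC.png",b[:,:,::-1])
a=a[165:235,220:310,::-1];b=b[150:230,215:290,::-1]
o=np.hstack([cv2.resize(a,(450,350),interpolation=cv2.INTER_CUBIC),cv2.resize(b,(328,350),interpolation=cv2.INTER_CUBIC)]);cv2.imwrite("pics/v3.png",o)
s=env.sense();print(np.round(proj('top',[chis(s['ee_pos'],q[2],np.radians(t),m) for t in (55,60,65) for m in([-.1,.019,0],[-.1,-.019,0])]),1).tolist())
E
```

```text
t 7.775 tcp [ 0.5085 -0.0916  0.3054] yang 3.23 w 0.0274
d tool [-0.0109  0.0015  0.0491] norm 0.0503
turn 0.03
[[259.5, 188.7], [260.1, 201.0], [264.2, 188.9], [264.8, 201.2], [269.0, 189.1], [269.6, 201.3]]
```

View pics/v3.png

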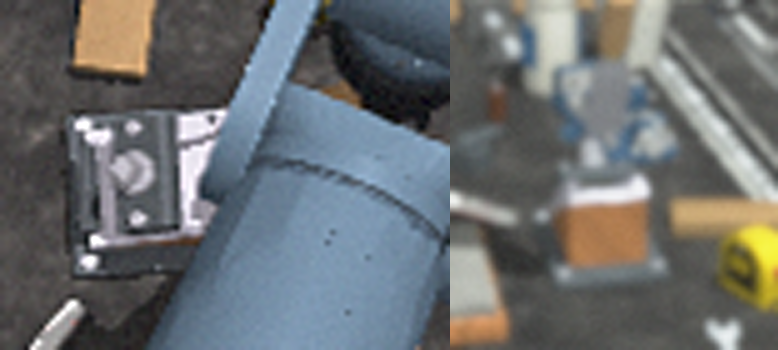

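```bash
python3 - <<'E'
from plan import *
from plant import env
s=env.sense()
for t in(50,60,70): print(t,np.round(proj('side',[chis(s['ee_pos'],q[2],np.radians(t),m) for m in([-.1,.019,0],[-.1,-.019,0],[-.03,.019,.003],[-.03,-.019,.003])]),1).tolist())
print('bed top end',np.round(proj('side',[world(q,[.114,.04,0]),world(q,[.114,-.04,0])]),1).tolist())
b=cv2.imread("pics/sideC.png").astype(int)
for r in range(164,206,3): print(r,' '.join(f"{v:3d}" for v in b[r,236:264].mean(1).astype(int)))
print("blue-red, wedge"); 
b0=cv2.imread("pics/side0.png").astype(int)
for r in range(196,212,3): print(r,' '.join(f"{v:3d}" for v in (b0[r,236:266,2]-b0[r,236:266,0])))
E
```

```text
50 [[253.5, 171.2], [244.7, 171.8], [255.5, 162.7], [246.4, 163.3]]
60 [[254.7, 177.3], [245.8, 177.9], [256.3, 166.5], [247.1, 167.1]]
70 [[256.1, 182.6], [247.1, 183.2], [257.2, 169.6], [247.9, 170.3]]
bed top end [[260.9, 192.5], [242.2, 193.9]]
164 186 196 194 188 183 179 169 151 132 123 120 115 120 126 131 134 134 135 139 156 176 180 175 173 176 176 176 194
167 183 176 145 120 137 162 170 175 179 181 173 152 142 136 138 139 138 138 138 139 146 144 131 108 100 126 160 176
170 163 162 132 111 128 152 164 168 173 167 150 139 134 132 132 132 131 133 129 127 119 119 116 110 108 101  98 109
173  88  91  88  87  93 116 145 167 163 139 126 125 129 133 129 131 129 131 125 116 100  92  92  94  97  93  86  80
176  82  89  89  84  84  91  99 111 124 130 131 131 128 129 131 131 132 131 133 133 130 126 136 149 156 152 138 118
179  82  86  90  95 101 105 106 101  95 102 119 128 130 131 132 134 134 131 119 109  96  98 126 152 165 171 175 165
182  76  80  80  84  90  93  91  96 110 136 164 172 164 143 138 144 146 132 118 104 107 132 155 169 178 185 183 180
185  79  77  75  78  82  86  83  86 114
[... 832 characters left out ...]
  25  27  25  28  29  30  34  33  32  39  47  55  54  43  25   7   5   5  14  35
199  -8  -2  14  33  49  60  77  86  88  88  87  91  93  93  94  94  96  96  94  92  90  86  82  65  35  11   3   3  13  40
202  -7  -1  10  32  48  64  76  88  92  91  88  90  86  91  92  94  93  94  95  94  94  91  85  61  28   6   2   3   9  27
205  -7  -7  -6   9  32  59  77  90  91  91  91  91  91  90  90  91  92  93  94  95  96  95  84  58  22   1   0   1   3   3
208  -1  -6  -5  -5   8  38  71  89  96  93  93  92  89  91  87  85  85  82  85  85  86  84  77  53  13  -5  -8  -6  -3   2
211   0  -5  -9 -10 -11  -5   4  16  20  18  17  12   9   7   6   5   4  -1  -3  -4  -6  -3  -7  -8 -11 -11 -11  -9  -7  -3
```

Call:
{"method": "nudge_tcp", "body": {"motion": {"x": [-0.006,-0.005,0,0,0,0],"y": [0.001,0.0005,0,0,0,0],"z": [0.02,0.02,0.009,0.004,0.003,0.003],"turn": [0,0,0,0,0,0],"jaw": [0.02,0.02,0.02,0.02,0.02,0.02]}}}

```text
t: 8.62
ee_pos: [0.5117, -0.1032, 0.2485]
eef_rot: [[-0.056, 0.998, 0.002], [0.998, 0.056, -0.001], [-0.001, 0.002, -1.0]]
wrist_force: [0.3, 0.5, 2.8]
gripper_width: 0.0275
grip_force: 21.0
```

Call:
{"method": "nudge_tcp", "body": {"motion": {"x": [-0.009,-0.009,-0.009],"y": [0,0,0],"z": [0.0055,0.006,0.006],"turn": [0,0,0],"jaw": [0.02,0.02,0.02]}}}

```text
t: 9.0
ee_pos: [0.5126, -0.1308, 0.2294]
eef_rot: [[-0.055, 0.998, 0.0], [0.998, 0.055, 0.0], [0.0, 0.0, -1.0]]
wrist_force: [1.3, -0.0, 1.6]
gripper_width: 0.0275
grip_force: 21.0
```

Call:
{"method": "nudge_tcp", "body": {"motion": {"x": [-0.008,-0.008,-0.007],"y": [0,0,0],"z": [0.007,0.007,0.008],"turn": [0,0,0],"jaw": [0.02,0.02,0.02]}}}

```text
t: 9.38
ee_pos: [0.5137, -0.1536, 0.2072]
eef_rot: [[-0.055, 0.998, -0.0], [0.998, 0.055, 0.0], [0.0, -0.0, -1.0]]
wrist_force: [0.6, 0.2, 0.0]
gripper_width: 0.0277
grip_force: 21.0
```

Call:
{"method": "nudge_tcp", "body": {"motion": {"x": [-0.007,-0.007,-0.003,0],"y": [0,0,0,0],"z": [0.01,0.011,0.006,0],"turn": [0,0,0,0],"jaw": [0.02,0.02,0.02,0.02]}}}

```text
t: 9.88
ee_pos: [0.5143, -0.1698, 0.1799]
eef_rot: [[-0.055, 0.998, -0.001], [0.998, 0.055, 0.001], [0.001, -0.001, -1.0]]
wrist_force: [0.3, 2.1, -0.7]
gripper_width: 0.0273
grip_force: 20.8
```

```bash
python3 - <<'E'
from plan import *
from plant import env
go(tcp_for(.09,0,30),3.2)
b=env.capture("side")["color"];cv2.imwrite("pics/sideD.png",b[:,:,::-1])
print(np.round(env.sense()['moment'],3))
s=env.sense()
for t in(25,30,35,40): print(t,np.round(proj('side',[chis(s['ee_pos']-np.array([0,0,.0107]),q[2],np.radians(t),m,GX,GZ) for m in([-.1,0,0],[-.012,0,.006],[.022,0,.024],[.1,0,.012])]),1).tolist())
b=b.astype(int)
for c in(248,250,252): print(c,[f"{r}:{b[r,c,0]-b[r,c,2]}/{b[r,c].sum()//3}" for r in range(150,215,2)])
E
```

```text
t 9.875 tcp [ 0.5143 -0.1698  0.1799] yang 3.17 w 0.0273
d tool [-0.0029  0.0001 -0.0005] norm 0.0029
turn -0.03
[ 0.156  0.07  -0.026]
25 [[250.2, 189.6], [253.6, 188.1], [254.7, 183.6], [258.5, 186.5]]
30 [[250.6, 193.4], [253.8, 190.2], [254.8, 185.0], [258.5, 186.2]]
35 [[251.0, 197.1], [254.0, 192.3], [254.9, 186.4], [258.5, 185.8]]
40 [[251.4, 200.8], [254.3, 194.3], [255.0, 187.8], [258.4, 185.5]]
248 ['150:44/109', '152:20/74', '154:-1/60', '156:-3/55', '158:-2/53', '160:-6/52', '162:-6/50', '164:-10/82', '166:-1/148', '168:-2/175', '170:-24/155', '172:-46/101', '174:-31/73', '176:-6/57', '178:-5/106', '180:-11/127', '182:-13/160', '184:-11/188', '186:-10/199', '188:-13/148', '190:-10/123', '192:-6/125', '194:-6/182', '196:32/141', '198:79/111', '200:76/105', '202:73/105', '204:75/103', '206:78/106', '208:74/108', '210:53/97', '212:-2/75', '214:-7/80']
250 ['150:-2/46', '152:-5/47', '154
[... 174 characters left out ...]
:-4/100', '182:-12/89', '184:-8/116', '186:-11/144', '188:-7/135', '190:-5/129', '192:-7/131', '194:-8/179', '196:32/135', '198:77/107', '200:78/107', '202:79/105', '204:74/105', '206:78/107', '208:80/110', '210:40/116', '212:-10/107', '214:-8/95']
252 ['150:-6/49', '152:-5/50', '154:-5/50', '156:-6/47', '158:-6/50', '160:-7/49', '162:-6/52', '164:-8/51', '166:-7/52', '168:-4/61', '170:-7/53', '172:-12/47', '174:-8/48', '176:-6/59', '178:-8/58', '180:-10/89', '182:-10/111', '184:-9/117', '186:-9/120', '188:9/121', '190:21/108', '192:0/124', '194:-8/177', '196:36/136', '198:83/111', '200:83/114', '202:84/118', '204:90/120', '206:89/119', '208:84/119', '210:34/123', '212:-11/120', '214:-7/99']
```

Call:
{"method": "nudge_tcp", "body": {"motion": {"x": [0.0087,0.0087,0.0087],"y": [0,0,0],"z": [0.005,0.005,0.005],"turn": [0,0,0],"jaw": [0.02,0.02,0.02]}}}

```text
t: 10.3
ee_pos: [0.5132, -0.143, 0.1655]
eef_rot: [[-0.056, 0.998, 0.0], [0.998, 0.056, -0.0], [-0.0, 0.0, -1.0]]
wrist_force: [0.5, 0.8, -0.4]
gripper_width: 0.0276
grip_force: 20.9
```

Call:
{"method": "nudge_tcp", "body": {"motion": {"x": [0.0087,0.0087],"y": [0,0],"z": [0.005,0.005],"turn": [0,0],"jaw": [0.02,0.02]}}}

```text
t: 10.55
ee_pos: [0.5124, -0.1258, 0.1556]
eef_rot: [[-0.056, 0.998, 0.0], [0.998, 0.056, -0.0], [-0.0, 0.0, -1.0]]
wrist_force: [-0.3, -0.3, 0.2]
gripper_width: 0.0275
grip_force: 20.9
```

Call:
{"method": "nudge_tcp", "body": {"motion": {"x": [0.0087,0.0087,0.0052],"y": [0,0,0],"z": [0.005,0.005,0.003],"turn": [0,0,0],"jaw": [0.02,0.02,0.02]}}}

```text
t: 10.92
ee_pos: [0.5111, -0.1034, 0.1425]
eef_rot: [[-0.056, 0.998, -0.0], [0.998, 0.056, 0.0], [0.0, -0.0, -1.0]]
wrist_force: [-0.5, -0.9, 1.1]
gripper_width: 0.0275
grip_force: 21.0
```

Call:
{"method": "nudge_tcp", "body": {"motion": {"x": [0.0035,0.0035],"y": [0,0],"z": [0.002,0.002],"turn": [0,0],"jaw": [0.02,0.02]}}}

```text
t: 11.18
ee_pos: [0.5108, -0.0969, 0.1389]
eef_rot: [[-0.055, 0.998, 0.0], [0.998, 0.055, -0.0], [-0.0, 0.0, -1.0]]
wrist_force: [-1.1, -0.4, 1.3]
gripper_width: 0.0274
grip_force: 21.1
```

Call:
{"method": "nudge_tcp", "body": {"motion": {"x": [0.0035,0.0],"y": [0,0],"z": [0.002,0.0],"turn": [0,0],"jaw": [0.02,0.02]}}}

```text
t: 11.42
ee_pos: [0.5104, -0.093, 0.1365]
eef_rot: [[-0.055, 0.998, -0.0], [0.998, 0.055, 0.001], [0.001, 0.0, -1.0]]
wrist_force: [1.3, 1.9, 0.2]
gripper_width: 0.0276
grip_force: 20.9
```

Call:
{"method": "nudge_tcp", "body": {"motion": {"x": [0.0026,0.0],"y": [0,0],"z": [0.0015,0.0],"turn": [0,0],"jaw": [0.02,0.02]}}}

```text
t: 11.68
ee_pos: [0.5103, -0.0907, 0.1352]
eef_rot: [[-0.055, 0.998, -0.0], [0.998, 0.055, 0.0], [0.0, 0.0, -1.0]]
wrist_force: [-0.1, 1.7, 1.2]
gripper_width: 0.0275
grip_force: 21.0
```

Call:
{"method": "nudge_tcp", "body": {"motion": {"x": [0.0026,0.0],"y": [0,0],"z": [0.0015,0.0],"turn": [0,0],"jaw": [0.02,0.02]}}}

```text
t: 11.92
ee_pos: [0.5107, -0.0893, 0.1345]
eef_rot: [[-0.056, 0.998, 0.001], [0.998, 0.056, -0.002], [-0.003, 0.001, -1.0]]
wrist_force: [-0.9, -4.5, 3.3]
gripper_width: 0.0274
grip_force: 21.3
```

Call:
{"method": "nudge_tcp", "body": {"motion": {"x": [0.0026,0.0],"y": [0,0],"z": [0.0015,0.0],"turn": [0,0],"jaw": [0.02,0.02]}}}

```text
t: 12.18
ee_pos: [0.5118, -0.0888, 0.1347]
eef_rot: [[-0.057, 0.998, 0.004], [0.998, 0.057, -0.007], [-0.007, 0.004, -1.0]]
wrist_force: [-0.5, -10.8, 7.3]
gripper_width: 0.0275
grip_force: 22.0
```

Call:
{"method": "nudge_tcp", "body": {"motion": {"x": [-0.0015,0,0,0,0],"y": [0,0,0,0,0],"z": [-0.001,0,-0.03,-0.06,-0.06],"turn": [0,0,0,0,0],"jaw": [0.04,0.05,0.05,0.05,0.05]}}}

```text
t: 12.8
ee_pos: [0.5093, -0.0864, 0.2837]
eef_rot: [[-0.056, 0.998, -0.002], [0.998, 0.056, 0.002], [0.002, -0.002, -1.0]]
wrist_force: [0.2, 0.6, -0.2]
gripper_width: 0.0497
grip_force: 0.0
```

Call:
{"method": "nudge_tcp", "body": {"motion": {"x": [0.03,0.06,0.06,0.06,0.05,0],"y": [0,0,0,0,0,0],"z": [-0.0,0,0,0,0,0],"turn": [0,0,0,0,0,0],"jaw": [0.05,0.05,0.05,0.05,0.05,0.05]}}}

```text
t: 13.55
ee_pos: [0.4944, 0.1755, 0.2823]
eef_rot: [[-0.061, 0.998, -0.002], [0.998, 0.061, 0.001], [0.001, -0.002, -1.0]]
wrist_force: [-0.3, 0.3, 0.1]
gripper_width: 0.0501
grip_force: 0.0
```

```bash
python3 - <<'E'
from plan import *
from plant import env
a=env.capture("top")["color"];cv2.imwrite("pics/topE.png",a[:,:,::-1])
b=env.capture("side")["color"];cv2.imwrite("pics/sideE.png",b[:,:,::-1])
a=a[165:235,210:330,::-1];b=b[165:225,220:285,::-1]
o=np.zeros((600,796,3),np.uint8)
A=cv2.resize(a,(480,280),interpolation=cv2.INTER_CUBIC);o[:280,:480]=A
B=cv2.resize(b,(312,288),interpolation=cv2.INTER_CUBIC);o[:288,484:796]=B
# shaft crop, crank crop
A=cv2.resize(cv2.imread("pics/top0.png")[190:206,236:256],(400,320),interpolation=cv2.INTER_CUBIC);o[280:600,:400]=A
A=cv2.resize(cv2.imread("pics/top0.png")[215:250,170:205],(310,310),interpolation=cv2.INTER_CUBIC);o[290:600,484:794]=A
cv2.imwrite("pics/v4.png",o)
s=env.sense();print(s['t'],s['ee_pos'])
C=lambda p:np.round((proj('top',p)-[210,165]+.5)*4-.5).tolist()
E=world(q,[0,0,0]);
print('pred butt',C([world(q,[.2,.014,.012]),world(q,[.2,-.014,.012]),world(q,[.088,.019,.006]),world(q,[.088,-.019,.006]),world(q,[.114,0,0])]))
E
```

```text
13.65 [0.49513837 0.17279734 0.28252161]
pred butt [[338.0, 99.0], [340.0, 135.0], [213.0, 112.0], [215.0, 159.0], [246.0, 132.0]]
```

View pics/v4.png

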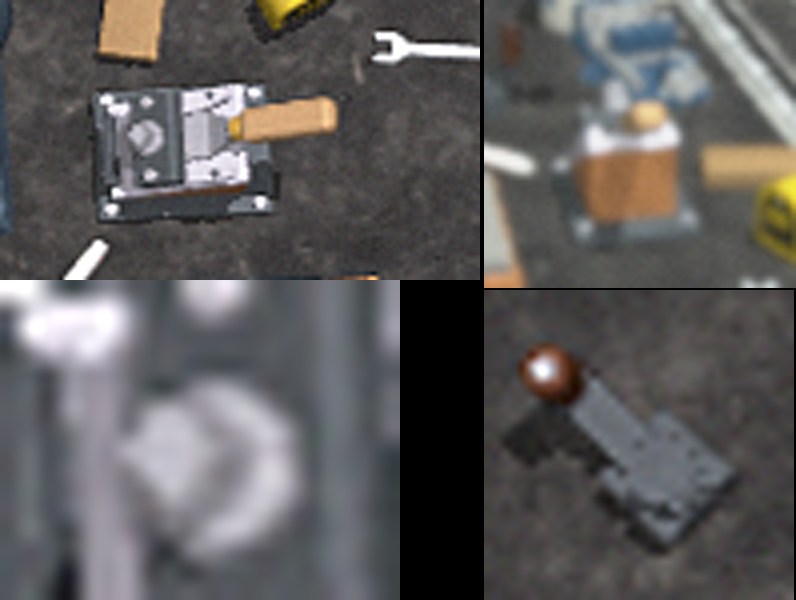

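```bash
python3 - <<'E'
from plan import *
n=bedmat(q[2])[:,2]
foot=world(q,[.046,0,.036]);tip=world(q,[.046,0,.056]);print('foot,tip px',proj('top',[foot,tip]).round(2).tolist(),'meas 246.0/198.8(246.9/199.3?) 243.3/198.0')
P=lambda u,v:px(u-484,v-290,310/35,170,215)
print('handle',onz('top',P(550,370),.075),'hub',onz('top',P(669,477),.024),P(550,370))
ck=[('top',P(550,370),[.05,0,.075]),('top',P(735,470),[-.018,-.018,.024]),('top',P(658,545),[-.018,.018,.024]),('top',P(605,480),[.018,.018,.024]),('top',P(668,410),[.018,-.018,.024])]
r=fit(ck,0,(.38,.22,.8));print(r.x,np.degrees(r.x[2]),r.fun.round(2))
h=R.from_euler('z',r.x[2]).apply([.05,0,0])+[r.x[0],r.x[1],0];print('handle',h)
go([h[0],h[1],.15],np.degrees(r.x[2])+90)
E
```

```text
foot,tip px [[247.23, 198.9], [244.06, 198.11]] meas 246.0/198.8(246.9/199.3?) 243.3/198.0
handle [0.42209889 0.26103722] hub [0.38783492 0.22390323] (177.00806451612902, 223.58870967741936)
[0.38807173 0.22481959 0.81401313] 46.63951653216003 [-0.04 -0.09 -0.07  0.59  0.88 -0.05 -0.71 -0.29 -0.07 -0.15]
handle [0.42240104 0.261172   0.        ]
t 13.65 tcp [0.4951 0.1728 0.2825] yang 3.26 w 0.0501
d tool [ 0.0924 -0.0674  0.1326] norm 0.1751
turn 46.62
```

Call:
{"method": "nudge_tcp", "body": {"motion": {"x": [0.031,0.031,0.0304,0,0,0,0,0,0],"y": [-0.0225,-0.0225,-0.0224,0,0,0,0,0,0],"z": [0.02,0.03,0.03,0,0,0,0,0,0],"turn": [0,0,0,9.3,9.3,9.3,9.3,9.4,0],"jaw": [0.05,0.05,0.05,0.05,0.05,0.05,0.05,0.05,0.05]}}}

```text
t: 14.78
ee_pos: [0.4236, 0.2598, 0.203]
eef_rot: [[0.687, 0.726, -0.001], [0.726, -0.687, -0.0], [-0.001, -0.0, -1.0]]
wrist_force: [0.4, -0.4, -0.4]
gripper_width: 0.0499
grip_force: 0.0
```

```bash
python3 - <<'E'
from plan import *
go([.4224,.2612,.038],136.6)
E
```

```text
t 14.775 tcp [0.4236 0.2598 0.203 ] yang -43.43 w 0.0499
d tool [ 0.0003 -0.0018  0.165 ] norm 0.165
turn -0.03
```

Call:
{"method": "nudge_tcp", "body": {"motion": {"x": [0,0,0,0,0,0,0,0,0],"y": [-0.0018,0,0,0,0,0,0,0,0],"z": [0.05,0.05,0.045,0.02,0,0,0,0,0],"turn": [0,0,0,0,0,0,0,0,0],"jaw": [0.05,0.05,0.05,0.05,0.05,0.015,0.015,0.015,0.015]}, "force": 20}}

```text
t: 15.9
ee_pos: [0.4234, 0.2626, 0.0396]
eef_rot: [[0.687, 0.726, 0.003], [0.726, -0.687, 0.001], [0.003, 0.002, -1.0]]
wrist_force: [0.8, 0.6, 4.6]
gripper_width: 0.0195
grip_force: 20.6
```

Call:
{"method": "nudge_tcp", "body": {"motion": {"x": [0,0],"y": [0,0],"z": [0.003,0.003],"turn": [0,0],"jaw": [0.015,0.015]}}}

```text
t: 16.15
ee_pos: [0.4264, 0.2646, 0.036]
eef_rot: [[0.688, 0.726, 0.01], [0.726, -0.688, 0.005], [0.011, 0.003, -1.0]]
wrist_force: [4.0, 7.4, 16.2]
gripper_width: 0.0194
grip_force: 22.1
```

Call:
{"method": "nudge_tcp", "body": {"motion": {"x": [0.004,0.005],"y": [0,0],"z": [0.0015,0.003],"turn": [0,0],"jaw": [0.015,0.015]}}}

```text
t: 16.4
ee_pos: [0.4306, 0.2698, 0.03]
eef_rot: [[0.687, 0.727, 0.005], [0.727, -0.687, 0.002], [0.005, 0.002, -1.0]]
wrist_force: [1.4, 0.3, 8.0]
gripper_width: 0.0193
grip_force: 21.4
```

Call:
{"method": "nudge_tcp", "body": {"motion": {"x": [0.004,0.004,0.003,0.0025,0],"y": [0,0,0,0,0],"z": [0.004,0.004,0.004,0.0035,0],"turn": [0,0,0,0,0],"jaw": [0.015,0.015,0.015,0.015,0.015]}}}

```text
t: 17.02
ee_pos: [0.439, 0.2791, 0.0133]
eef_rot: [[0.687, 0.726, 0.003], [0.726, -0.687, 0.001], [0.003, 0.001, -1.0]]
wrist_force: [2.5, 1.8, 5.2]
gripper_width: 0.0194
grip_force: 21.8
```

```bash
cat >> plan.py <<'E'
n=bedmat(q[2])[:,2]; bx=bedmat(q[2])[:,0]; by=bedmat(q[2])[:,1]
foot=world(q,[.046,0,.036])+np.array([0,.002,0]); HZ=.058; PO=np.array([0,0,.0187])
def crank_tcp(delta,up=0,f=None):
    a=np.radians(180-delta); d=np.cos(a)*bx+np.sin(a)*by
    return (foot if f is None else f)+n*(HZ+up)+.05*d-PO
E
```

Call:
{"method": "nudge_tcp", "body": {"motion": {"x": [0,0,0,0,0,0,0,0,0],"y": [0,0,0,0,0,0,0,0,0],"z": [-0.01,-0.02,-0.03,-0.04,-0.04,-0.03,-0.02,-0.01,0],"turn": [0,0,0,0,0,0,0,0,0],"jaw": [0.015,0.015,0.015,0.015,0.015,0.015,0.015,0.015,0.015]}, "force": 25}}

```text
t: 18.15
ee_pos: [0.4369, 0.2783, 0.212]
eef_rot: [[0.687, 0.726, -0.001], [0.726, -0.687, -0.0], [-0.001, -0.0, -1.0]]
wrist_force: [-0.9, -0.0, -2.7]
gripper_width: 0.0192
grip_force: 24.6
```

Call:
{"method": "nudge_tcp", "body": {"motion": {"x": [0,0,0,0,0,0,0],"y": [0,0,0,0,0,0,0],"z": [0,0,0,0,0,0,0],"turn": [-6,-9,-9,-9,-8,-5.6,0],"jaw": [0.015,0.015,0.015,0.015,0.015,0.015,0.015]}, "force": 25}}

```text
t: 19.02
ee_pos: [0.4364, 0.2782, 0.2106]
eef_rot: [[-0.054, 0.999, -0.003], [0.999, 0.054, -0.001], [-0.001, -0.003, -1.0]]
wrist_force: [1.0, -0.2, -2.3]
gripper_width: 0.019
grip_force: 24.6
```

```bash
python3 - <<'E'
from plan import *
print([np.round(crank_tcp(0,u),4).tolist() for u in(.04,.02,0)])
go(crank_tcp(0,.04),3.2)
E
```

```text
[[0.4976, 0.1304, 0.1319], [0.4982, 0.1204, 0.1146], [0.4988, 0.1104, 0.0972]]
t 19.025 tcp [0.4364 0.2782 0.2106] yang 3.11 w 0.019
d tool [-0.1508  0.0534  0.0787] norm 0.1783
turn -0.09
```

```bash
python3 - <<'E'
from plan import *
from plant import env
s=env.sense(); P=np.array(s['ee_pos'])+PO
b=env.capture("side")["color"].astype(int)[:,:,::-1]; b0=cv2.imread("pics/sideE.png").astype(int)
cv2.imwrite("pics/sideF.png",b.astype(np.uint8))
def hub(t):
    t=np.radians(t); psi=np.radians(3.1+90)
    d=np.array([np.cos(psi)*np.cos(t),np.sin(psi)*np.cos(t),-np.sin(t)]);z=np.array([np.cos(psi)*np.sin(t),np.sin(psi)*np.sin(t),np.cos(t)]);y=np.cross(z,d)
    O=P-.05*d-HZ*z
    return [O+a*.018*d+c*.018*y+h*z for h in(0,.024) for a in(1,-1) for c in(1,-1)]
for t in(20,30,40): print(t,proj('side',hub(t)).round(1).tolist())
c=proj('side',P)[0].astype(int);print(c)
m=np.abs(b-b0).sum(2)
for r in range(c[1]-14,c[1]+22): print(r,''.join('#' if v>60 else '.' for v in m[r,c[0]-22:c[0]+22]),' '.join('%3d'%v for v in b[r,c[0]-10:c[0]+12].mean(1)))
E
```

```text
20 [[226.0, 151.2], [233.7, 150.8], [226.9, 151.3], [234.7, 150.8], [225.6, 146.0], [233.4, 145.6], [226.5, 146.0], [234.4, 145.5]]
30 [[226.1, 149.8], [233.9, 149.4], [226.9, 148.4], [234.8, 148.0], [225.7, 144.7], [233.4, 144.3], [226.5, 143.2], [234.3, 142.8]]
40 [[226.2, 148.1], [234.0, 147.6], [226.9, 145.3], [234.8, 144.9], [225.7, 143.2], [233.4, 142.7], [226.4, 140.3], [234.2, 139.9]]
[228 138]
124 .......###################..########......## 103 130 125 102  72  55  48  51  53  47  51  49  49  52  67  93 131 150 137 109  83  74
125 .......####################.########......## 116 151 154 135 100  68  50  51  52  50  55  50  52  58  85 124 156 162 144 105  79  77
126 ........######.############.##.####.......## 124 159 169 156 134  95  61  52  61  73  71  64  55  65 100 143 166 159 126  87  68  90
127 .........#####..###########.#######.......## 125 157 170 170 153 111  70  62  87 112 112  91  64  67 106 151 165 145 108  74  72 108
128 .........#####..###########.#.####........## 107 140 167 173 158 117  73  81 120 147 146 118  80  70 105 147 156 130  88  72  94 129
129 .....
[... 3537 characters left out ...]
202 211 216 218
155 ............................................  82  90  98 100 116 149 178 186 167 133 117 110 104 104 124 142 165 188 202 211 216 218
156 ............................................  84  94  95 100 103 121 142 154 145 130 122 117 106 105 105 125 153 181 199 210 213 217
157 ............................................  85  94  93  93  91 101 116 124 128 134 136 129 113  98  95 105 143 175 200 208 215 217
158 ............................................  80  88  89  82  78  91 104 108 128 151 169 162 134 107  91 100 134 172 196 206 210 213
159 ............................................  82  85  81  77  72  83  98 107 131 169 197 194 159 123 100 102 130 172 197 204 211 212
```

Call:
{"method": "nudge_tcp", "body": {"motion": {"x": [-0.01,-0.025,-0.035,-0.035,-0.028,-0.0125,-0.005,0,0],"y": [0.004,0.009,0.0125,0.0125,0.01,0.004,0.0014,0,0],"z": [0,0,0,0,0.01,0.02,0.025,0.015,0],"turn": [0,0,0,0,0,0,0,0,0],"jaw": [0.015,0.015,0.015,0.015,0.015,0.015,0.015,0.015,0.015]}, "force": 25}}

```text
t: 20.2
ee_pos: [0.4981, 0.1311, 0.141]
eef_rot: [[-0.055, 0.998, -0.003], [0.998, 0.055, -0.0], [0.0, -0.003, -1.0]]
wrist_force: [-0.5, -0.3, -1.5]
gripper_width: 0.0192
grip_force: 24.7
```

```bash
python3 - <<'E'
from plan import *
from plant import env
go(crank_tcp(0,.04),3.2)
s=env.sense(); P=np.array(s['ee_pos'])+PO
b=env.capture("side")["color"].astype(int)[:,:,::-1]; b0=cv2.imread("pics/sideE.png").astype(int)
cv2.imwrite("pics/sideG.png",b.astype(np.uint8))
a=env.capture("top")["color"][:,:,::-1]; cv2.imwrite("pics/topG.png",a)
O=P+.05*bx-HZ*n
H=[O+x*.018*bx+y*.018*by+h*n for h in(0,.024) for x in(1,-1) for y in(1,-1)]
print('O-foot bed',np.round(bedmat(q[2]).T@(O-foot),4))
print(proj('side',H).round(1).tolist());print('top',proj('top',H).round(1).tolist())
c=proj('side',O)[0].astype(int);print(c,'tip',proj('side',foot+.02*n)[0].round(1))
m=np.abs(b-b0).sum(2)
for r in range(c[1]-10,c[1]+14): print(r,''.join('#' if v>60 else '.' for v in m[r,c[0]-22:c[0]+22]),' '.join('%3d'%v for v in b[r,c[0]-10:c[0]+12].mean(1)))
a0=cv2.imread("pics/topE.png").astype(int);c=proj('top',O)[0].astype(int);m=np.abs(a.astype(int)-a0).sum(2)
for r in range(c[1]-14,c[1]+12): print(r,''.join('#' if v>80 else '.' for v in m[r,c[0]-26:c[0]+20]),c[0]-26)
E
```

```text
t 20.2 tcp [0.4981 0.1311 0.141 ] yang 3.16 w 0.0192
d tool [-0.0006 -0.0005  0.0092] norm 0.0092
turn -0.04
O-foot bed [0.004  0.0005 0.0482]
[[252.3, 174.2], [244.1, 174.7], [251.0, 175.2], [243.0, 175.7], [251.9, 168.7], [243.7, 169.2], [250.6, 169.8], [242.5, 170.3]]
top [[244.6, 190.2], [245.1, 201.6], [234.8, 191.7], [235.2, 203.0], [240.6, 189.0], [241.1, 200.7], [230.6, 190.6], [231.0, 202.1]]
[247 174] tip [247.9 181.5]
164 ..............########..#................... 192 180 134 107 119 114  95  84  85  97 114 120 116 135 148 154 155 163 170 181 177 174
165 ..............############.................. 189 166 129 105 119 116  97  88  92  95 114 118 126 151 165 168 167 164 157 158 152 142
166 ...............##########................... 181 153 117 109 122 116  99  91  95 107 115 123 143 167 175 169 168 162 144 134 131 117
167 ................#########................... 176 143 115 122 13
[... 3539 characters left out ...]
########..#....#####................ 213
196 ...##.############..##...###..##.............. 213
197 ##########.#######..##....##..##.............. 213
198 ....#.###..#######..##.####..###.............. 213
199 ##################.#.........###.............. 213
200 ##################..........#.##.............. 213
201 ##########.#######......########.............. 213
202 ##########.#######....###.##.................. 213
203 ##########.#######............................ 213
204 ##########.#######.....#...................... 213
205 ##########.#######.....#...................... 213
206 ##########.#######.....##..................... 213
207 ##########.######......##..................... 213
```

Call:
{"method": "nudge_tcp", "body": {"motion": {"x": [-0.0005,-0.004,-0.004,-0.003,0],"y": [0,-0.0005,0,0,0],"z": [0.007,0.008,0.008,0.005,0],"turn": [0,0,0,0,0],"jaw": [0.015,0.015,0.015,0.015,0.015]}, "force": 25}}

```text
t: 20.92
ee_pos: [0.4989, 0.1194, 0.1137]
eef_rot: [[-0.055, 0.998, -0.001], [0.998, 0.055, -0.0], [0.0, -0.001, -1.0]]
wrist_force: [0.0, 0.2, -2.5]
gripper_width: 0.0194
grip_force: 24.7
```

Call:
{"method": "nudge_tcp", "body": {"motion": {"x": [-0.0025,0],"y": [0,0],"z": [0.0043,0],"turn": [0,0],"jaw": [0.015,0.015]}}}

```text
t: 21.18
ee_pos: [0.4994, 0.1179, 0.1101]
eef_rot: [[-0.055, 0.998, 0.0], [0.998, 0.055, 0.002], [0.002, 0.0, -1.0]]
wrist_force: [-0.6, 5.6, -2.0]
gripper_width: 0.019
grip_force: 24.7
```

Call:
{"method": "nudge_tcp", "body": {"motion": {"x": [-0.0025,0],"y": [0,0],"z": [0.0043,0],"turn": [0,0],"jaw": [0.015,0.015]}}}

```text
t: 21.42
ee_pos: [0.5006, 0.1177, 0.1076]
eef_rot: [[-0.054, 0.999, 0.003], [0.999, 0.054, 0.007], [0.006, 0.003, -1.0]]
wrist_force: [-1.5, 16.1, 6.8]
gripper_width: 0.0191
grip_force: 25.6
```

```bash
cat >> plan.py <<'E'
def off():
    from plant import env
    s=env.sense(); O=np.array(s['ee_pos'])+PO+.05*bx-HZ*n
    print('t',s['t'],'O-foot bed (delta=0)',np.round(bedmat(q[2]).T@(O-foot),4),'F bed',np.round(bedmat(q[2]).T@np.array(s['wrist_force']),1),'w',round(s['gripper_width'],4))
E
python3 -c "
from plan import *
off()"
```

```text
t 21.425 O-foot bed (delta=0) [-0.001   0.0023  0.0125] F bed [-10.6  -0.6  14. ] w 0.0191
```

Call:
{"method": "nudge_tcp", "body": {"motion": {"x": [0.0035,0],"y": [0,0],"z": [0,0],"turn": [0,0],"jaw": [0.015,0.015]}}}

```text
t: 21.68
ee_pos: [0.4997, 0.1189, 0.1063]
eef_rot: [[-0.056, 0.998, 0.001], [0.998, 0.056, 0.001], [0.001, 0.001, -1.0]]
wrist_force: [-1.2, 5.7, 2.3]
gripper_width: 0.0192
grip_force: 25.1
```

```bash
python3 -c "
from plan import *
off()"
```

```text
t 21.675 O-foot bed (delta=0) [-0.0028  0.0014  0.012 ] F bed [-3.8 -0.9  4.8] w 0.0192
```

Call:
{"method": "nudge_tcp", "body": {"motion": {"x": [0.0015,0],"y": [0,0],"z": [0.0015,0],"turn": [0,0],"jaw": [0.015,0.015]}}}

```text
t: 21.92
ee_pos: [0.4998, 0.1196, 0.1047]
eef_rot: [[-0.056, 0.998, 0.001], [0.998, 0.056, -0.0], [-0.0, 0.001, -1.0]]
wrist_force: [-1.0, 3.3, 3.9]
gripper_width: 0.0187
grip_force: 25.3
```

```bash
python3 -c "
from plan import *
off()"
```

```text
t 21.925 O-foot bed (delta=0) [-0.0041  0.0015  0.011 ] F bed [-1.  -0.8  5. ] w 0.0187
```

```bash
sed -i '/^def off/,$d' plan.py; cat >> plan.py <<'E'
foot=foot+bedmat(q[2])@np.array([-.004,.0015,0])
def off(D):
    """O estimate assuming crank angle D deg"""
    from plant import env
    s=env.sense(); a=np.radians(180-D); d=np.cos(a)*bx+np.sin(a)*by
    B=bedmat(q[2]); P=B.T@(np.array(s['ee_pos'])+PO-foot-HZ*n)
    print('t',s['t'],'handle bed',np.round(P,4),'r',round(np.hypot(P[0],P[1]),4),'angle',round(180-np.degrees(np.arctan2(P[1],P[0])),1),'F bed',np.round(B.T@np.array(s['wrist_force']),1),'w',round(s['gripper_width'],4))
E
```

Call:
{"method": "nudge_tcp", "body": {"motion": {"x": [-0.0009,-0.0022,0],"y": [0.0087,0.0084,0],"z": [0.0003,-0.0005,0],"turn": [0,0,0],"jaw": [0.015,0.015,0.015]}}}

```text
t: 22.3
ee_pos: [0.5171, 0.1164, 0.1039]
eef_rot: [[-0.056, 0.998, 0.0], [0.998, 0.056, -0.002], [-0.002, -0.0, -1.0]]
wrist_force: [-0.3, -2.4, -0.6]
gripper_width: 0.0193
grip_force: 24.8
```

```bash
python3 -c "
from plan import *
off(20)"
```

```text
t 22.3 handle bed [-0.0469  0.0171  0.0082] r 0.0499 angle 20.1 F bed [ 1.8 -0.4 -1.7] w 0.0193
```

Call:
{"method": "nudge_tcp", "body": {"motion": {"x": [-0.0034,0],"y": [0.0079,0],"z": [-0.0012,0],"turn": [0,0],"jaw": [0.015,0.015]}}}

```text
t: 22.55
ee_pos: [0.5246, 0.1138, 0.1052]
eef_rot: [[-0.055, 0.998, -0.001], [0.998, 0.055, -0.001], [-0.001, -0.001, -1.0]]
wrist_force: [-1.8, -3.3, -1.0]
gripper_width: 0.0195
grip_force: 24.9
```

```bash
python3 -c "
from plan import *
off(30)"
```

```text
t 22.55 handle bed [-0.0437  0.0245  0.0078] r 0.0501 angle 29.3 F bed [ 2.3 -2.  -2.5] w 0.0195
```

Call:
{"method": "nudge_tcp", "body": {"motion": {"x": [-0.0015,-0.0015,0],"y": [0,0,0],"z": [0.0026,0.0026,0],"turn": [0,0,0],"jaw": [0.015,0.015,0.015]}}}

```text
t: 22.92
ee_pos: [0.5246, 0.1113, 0.1002]
eef_rot: [[-0.056, 0.998, -0.0], [0.998, 0.056, -0.001], [-0.001, -0.0, -1.0]]
wrist_force: [-2.6, -3.7, 1.1]
gripper_width: 0.0191
grip_force: 25.1
```

```bash
python3 -c "
from plan import *
off(30)"
```

```text
t 22.925 handle bed [-0.044   0.0243  0.0023] r 0.0503 angle 28.9 F bed [ 3.6 -2.8 -0.8] w 0.0191
```

Call:
{"method": "nudge_tcp", "body": {"motion": {"x": [-0.0015,0],"y": [0,0],"z": [0.0026,0],"turn": [0,0],"jaw": [0.015,0.015]}}}

```text
t: 23.18
ee_pos: [0.5248, 0.1099, 0.0977]
eef_rot: [[-0.056, 0.998, 0.0], [0.998, 0.056, -0.0], [-0.0, 0.0, -1.0]]
wrist_force: [-2.6, -3.7, 1.7]
gripper_width: 0.019
grip_force: 25.2
```

```bash
python3 -c "
from plan import *
off(30)"
```

```text
t 23.175 handle bed [-0.0441  0.0245 -0.0006] r 0.0504 angle 29.1 F bed [ 3.9 -2.8 -0.3] w 0.019
```

Call:
{"method": "nudge_tcp", "body": {"motion": {"x": [-0.0015,0],"y": [0,0],"z": [0.0026,0],"turn": [0,0],"jaw": [0.015,0.015]}}}

```text
t: 23.42
ee_pos: [0.5249, 0.1084, 0.095]
eef_rot: [[-0.056, 0.998, -0.0], [0.998, 0.056, -0.0], [-0.0, -0.0, -1.0]]
wrist_force: [-3.1, -2.7, 1.9]
gripper_width: 0.0194
grip_force: 25.2
```

```bash
python3 -c "
from plan import *
off(30)"
```

```text
t 23.425 handle bed [-0.0441  0.0245 -0.0036] r 0.0504 angle 29.0 F bed [ 3.2 -3.2  0.4] w 0.0194
```

Call:
{"method": "nudge_tcp", "body": {"motion": {"x": [-0.0015,0],"y": [0,0],"z": [0.0026,0],"turn": [0,0],"jaw": [0.015,0.015]}}}

```text
t: 23.68
ee_pos: [0.526, 0.1083, 0.0937]
eef_rot: [[-0.055, 0.998, 0.002], [0.998, 0.055, 0.003], [0.003, 0.003, -1.0]]
wrist_force: [-1.0, 3.4, 6.7]
gripper_width: 0.0189
grip_force: 26.2
```

```bash
python3 -c "
from plan import *
off(30)"
```

```text
t 23.675 handle bed [-0.0446  0.0256 -0.0049] r 0.0514 angle 29.9 F bed [ 0.3 -0.8  7.5] w 0.0189
```

Call:
{"method": "nudge_tcp", "body": {"motion": {"x": [-0.0015,0],"y": [0,0],"z": [0.0026,0],"turn": [0,0],"jaw": [0.015,0.015]}}}

```text
t: 23.92
ee_pos: [0.5274, 0.108, 0.092]
eef_rot: [[-0.054, 0.999, 0.006], [0.999, 0.054, 0.005], [0.005, 0.006, -1.0]]
wrist_force: [0.3, 7.8, 7.3]
gripper_width: 0.0192
grip_force: 26.4
```

```bash
python3 -c "
from plan import *
off(30)"
```

```text
t 23.925 handle bed [-0.0451  0.0269 -0.0066] r 0.0525 angle 30.9 F bed [-3.   0.7 10.2] w 0.0192
```

```bash
cat > wind.py <<'E'
import sys,numpy as np
# args: cmd bed x,y,z (mm) start, start deg, step, n, z target, cx, cy, r
x,y,z,d0,st,n,zt,cx,cy,r=map(float,sys.argv[1:])
T=lambda d:np.array([-.866*d[0]+.5*d[2],d[1],-.5*d[0]-.866*d[2]])
p=np.array([x,y,z]);tp=T(p)
for k in range(1,int(n)+1):
    a=np.radians(d0+st*k); w=np.array([cx-r*np.cos(a),cy+r*np.sin(a),zt]); t=T(w)
    d=np.round((t-tp)/1000,4); tp=tp+d*1000
    print(f"[{d[0]:g},{d[1]:g},{d[2]:g},0,0.015],",end='')
print('\nend bed',w.round(2),'deg',d0+st*n)
E
python3 wind.py -44.1 24.5 -9.6 29 15 10 -6.2 .5 -.4 49.7
```

```text
[-0.006,0.0096,-0.0074,0,0.015],[-0.0088,0.0081,-0.005,0,0.015],[-0.0103,0.0052,-0.006,0,0.015],[-0.0111,0.0019,-0.0064,0,0.015],[-0.0111,-0.0015,-0.0065,0,0.015],[-0.0105,-0.0047,-0.006,0,0.015],[-0.009,-0.0077,-0.0052,0,0.015],[-0.007,-0.0102,-0.004,0,0.015],[-0.0045,-0.0119,-0.0026,0,0.015],[-0.0017,-0.0128,-0.001,0,0.015],
end bed [50.19  0.47 -6.2 ] deg 179.0
```

Call:
{"method": "nudge_tcp", "body": {"motion": {"x": [-0.006,-0.0088,-0.0103,-0.0111],"y": [0.0096,0.0081,0.0052,0.0019],"z": [-0.0074,-0.005,-0.006,-0.0064],"turn": [0,0,0,0],"jaw": [0.015,0.015,0.015,0.015]}, "force": 30}}

```text
t: 24.42
ee_pos: [0.5517, 0.0729, 0.1151]
eef_rot: [[-0.054, 0.999, -0.001], [0.999, 0.054, 0.006], [0.006, -0.001, -1.0]]
wrist_force: [-4.7, 8.4, 4.6]
gripper_width: 0.0191
grip_force: 33.9
```

```bash
python3 -c "
from plan import *
off(89)"
```

```text
t 24.425 handle bed [-0.002   0.0492 -0.0047] r 0.0492 angle 87.6 F bed [-5.2 -4.2  8.4] w 0.0191
```

Call:
{"method": "nudge_tcp", "body": {"motion": {"x": [-0.0111,-0.0105,-0.009,-0.007,-0.0045,-0.0017],"y": [-0.0015,-0.0047,-0.0077,-0.0102,-0.0119,-0.0128],"z": [-0.0065,-0.006,-0.0052,-0.004,-0.0026,-0.001],"turn": [0,0,0,0,0,0],"jaw": [0.015,0.015,0.015,0.015,0.015,0.015]}}}

```text
t: 25.18
ee_pos: [0.5082, 0.0244, 0.142]
eef_rot: [[-0.055, 0.998, 0.008], [0.998, 0.055, 0.001], [0.0, 0.008, -1.0]]
wrist_force: [4.4, 1.3, 3.2]
gripper_width: 0.0191
grip_force: 29.5
```

```bash
python3 -c "
from plan import *
off(179)"
python3 wind.py 50.19 .47 -6.2 179 15 10 -6.2 .5 -.4 49.7
```

```text
t 25.175 handle bed [ 0.0513  0.0031 -0.0045] r 0.0514 angle 176.6 F bed [0.7 4.5 3.3] w 0.0191
[0.0013,-0.0129,0.0007,0,0.015],[0.0041,-0.0121,0.0024,0,0.015],[0.0067,-0.0104,0.0039,0,0.015],[0.0088,-0.0081,0.005,0,0.015],[0.0103,-0.0051,0.006,0,0.015],[0.0111,-0.002,0.0064,0,0.015],[0.0111,0.0015,0.0065,0,0.015],[0.0105,0.0048,0.006,0,0.015],[0.009,0.0077,0.0052,0,0.015],[0.007,0.0101,0.004,0,0.015],
end bed [-42.1 -26.   -6.2] deg 329.0
```

Call:
{"method": "nudge_tcp", "body": {"motion": {"x": [0.0013,0.0041,0.0067,0.0088,0.0103,0.0111],"y": [-0.0129,-0.0121,-0.0104,-0.0081,-0.0051,-0.002],"z": [0.0007,0.0024,0.0039,0.005,0.006,0.0064],"turn": [0,0,0,0,0,0],"jaw": [0.015,0.015,0.015,0.015,0.015,0.015]}}}

```text
t: 25.92
ee_pos: [0.4506, 0.0642, 0.1173]
eef_rot: [[-0.056, 0.998, -0.006], [0.998, 0.056, 0.0], [0.001, -0.006, -1.0]]
wrist_force: [-13.0, 4.0, 19.8]
gripper_width: 0.0191
grip_force: 32.2
```

```bash
python3 -c "
from plan import *
off(269)"
```

```text
t 25.925 handle bed [ 0.0017 -0.0522 -0.0043] r 0.0522 angle 268.2 F bed [  5.8 -12.8  19.5] w 0.0191
```

Call:
{"method": "nudge_tcp", "body": {"motion": {"x": [0.0111,0.0105,0.009,0.007],"y": [0.0015,0.0048,0.0077,0.0101],"z": [0.0065,0.006,0.0052,0.004],"turn": [0,0,0,0],"jaw": [0.015,0.015,0.015,0.015]}}}

```text
t: 26.42
ee_pos: [0.473, 0.1046, 0.0942]
eef_rot: [[-0.056, 0.998, -0.005], [0.998, 0.056, 0.003], [0.003, -0.005, -1.0]]
wrist_force: [-7.4, 4.9, 10.8]
gripper_width: 0.0189
grip_force: 30.6
```

```bash
python3 -c "
from plan import *
off(329)"
python3 wind.py -42.1 -26 -6.2 329 15 10 -6.6 .5 -.4 49.7
```

```text
t 26.425 handle bed [-0.0437 -0.0276 -0.0049] r 0.0517 angle 327.7 F bed [ 0.8 -7.1 12. ] w 0.0189
[0.0043,0.0119,0.0029,0,0.015],[0.0016,0.0128,0.001,0,0.015],[-0.0012,0.0129,-0.0007,0,0.015],[-0.0041,0.0121,-0.0024,0,0.015],[-0.0067,0.0104,-0.0039,0,0.015],[-0.0088,0.0081,-0.0051,0,0.015],[-0.0103,0.0052,-0.0059,0,0.015],[-0.0111,0.0019,-0.0064,0,0.015],[-0.0112,-0.0015,-0.0065,0,0.015],[-0.0105,-0.0047,-0.006,0,0.015],
end bed [24.6  43.07 -6.6 ] deg 479.0
```

```bash
python3 wind.py -42.1 -26 -6.2 329 15 12 -6.2 .3 -1.4 49.9
```

```text
[0.0048,0.0108,0.0028,0,0.015],[0.0017,0.0129,0.0009,0,0.015],[-0.0013,0.013,-0.0007,0,0.015],[-0.0041,0.0121,-0.0024,0,0.015],[-0.0067,0.0105,-0.0039,0,0.015],[-0.0089,0.0081,-0.005,0,0.015],[-0.0103,0.0052,-0.006,0,0.015],[-0.0112,0.0019,-0.0065,0,0.015],[-0.0112,-0.0015,-0.0064,0,0.015],[-0.0105,-0.0048,-0.0061,0,0.015],[-0.009,-0.0077,-0.0052,0,0.015],[-0.0071,-0.0102,-0.0041,0,0.015],
end bed [43.07 24.3  -6.2 ] deg 509.0
```

Call:
{"method": "nudge_tcp", "body": {"motion": {"x": [0.0048,0.0017,-0.0013,-0.0041,-0.0067,-0.0089],"y": [0.0108,0.0129,0.013,0.0121,0.0105,0.0081],"z": [0.0028,0.0009,-0.0007,-0.0024,-0.0039,-0.005],"turn": [0,0,0,0,0,0],"jaw": [0.015,0.015,0.015,0.015,0.015,0.015]}}}

```text
t: 27.18
ee_pos: [0.5418, 0.0942, 0.1022]
eef_rot: [[-0.055, 0.999, -0.003], [0.998, 0.055, 0.005], [0.005, -0.003, -1.0]]
wrist_force: [-3.0, 8.9, 5.0]
gripper_width: 0.019
grip_force: 31.7
```

```bash
python3 -c "
from plan import *
off(419)"
```

```text
t 27.175 handle bed [-0.0274  0.0405 -0.005 ] r 0.0489 angle 56.0 F bed [-5.3 -2.5  8.9] w 0.019
```

Call:
{"method": "nudge_tcp", "body": {"motion": {"x": [-0.0103,-0.0112,-0.0112,-0.0105],"y": [0.0052,0.0019,-0.0015,-0.0048],"z": [-0.006,-0.0065,-0.0064,-0.0061],"turn": [0,0,0,0],"jaw": [0.015,0.015,0.015,0.015]}}}

```text
t: 27.68
ee_pos: [0.5465, 0.0504, 0.1281]
eef_rot: [[-0.055, 0.999, 0.002], [0.998, 0.055, 0.004], [0.004, 0.002, -1.0]]
wrist_force: [1.4, 7.6, 2.9]
gripper_width: 0.0191
grip_force: 30.7
```

```bash
python3 -c "
from plan import *
off(479)"
```

```text
t 27.675 handle bed [ 0.0236  0.0428 -0.0046] r 0.0489 angle 118.9 F bed [-5.   1.8  6.3] w 0.0191
```

Call:
{"method": "nudge_tcp", "body": {"motion": {"x": [-0.009,0,0,0.001],"y": [-0.0077,0,0,0],"z": [-0.0052,0,0,-0.0017],"turn": [0,0,0,0],"jaw": [0.015,0.015,0.015,0.015]}, "force": 40}}

```text
t: 28.18
ee_pos: [0.5387, 0.0409, 0.1342]
eef_rot: [[-0.055, 0.998, 0.0], [0.998, 0.055, 0.001], [0.001, 0.0, -1.0]]
wrist_force: [1.7, 2.1, -2.3]
gripper_width: 0.0193
grip_force: 39.0
```

```bash
python3 -c "
from plan import *
off(494)"
```

```text
t 28.175 handle bed [ 0.0345  0.0345 -0.0039] r 0.0488 angle 135.1 F bed [-2.8  1.8 -1. ] w 0.0193
```

Call:
{"method": "nudge_tcp", "body": {"motion": {"x": [0.0015,0.0025],"y": [0,0],"z": [-0.0026,-0.0043],"turn": [0,0],"jaw": [0.015,0.015]}}}

```text
t: 28.42
ee_pos: [0.5367, 0.0438, 0.1386]
eef_rot: [[-0.056, 0.998, -0.004], [0.998, 0.056, -0.002], [-0.002, -0.004, -1.0]]
wrist_force: [1.5, -4.0, -10.5]
gripper_width: 0.0188
grip_force: 39.7
```

```bash
python3 -c "
from plan import *
off(494)"
```

```text
t 28.425 handle bed [0.0342 0.0327 0.0014] r 0.0473 angle 136.3 F bed [ -1.8   1.3 -11.1] w 0.0188
```

Call:
{"method": "nudge_tcp", "body": {"motion": {"x": [0.0025,0.0025],"y": [0,0],"z": [-0.0043,-0.0043],"turn": [0,0],"jaw": [0.015,0.015]}}}

```text
t: 28.68
ee_pos: [0.5383, 0.0498, 0.1505]
eef_rot: [[-0.055, 0.998, -0.0], [0.998, 0.055, 0.001], [0.001, -0.0, -1.0]]
wrist_force: [0.4, -0.4, -2.6]
gripper_width: 0.0188
grip_force: 40.2
```

```bash
python3 -c "
from plan import *
off(494)"
```

```text
t 28.675 handle bed [0.0349 0.0346 0.0147] r 0.0491 angle 135.3 F bed [-1.   0.4 -2.4] w 0.0188
```

Call:
{"method": "nudge_tcp", "body": {"motion": {"x": [0.005,0.0075,0.005,0,0],"y": [0,0,0,0,0],"z": [-0.0087,-0.013,-0.02,-0.015,0],"turn": [0,0,0,0,0],"jaw": [0.015,0.015,0.015,0.015,0.015]}, "force": 30}}

```text
t: 29.3
ee_pos: [0.5384, 0.067, 0.2085]
eef_rot: [[-0.056, 0.998, 0.004], [0.998, 0.056, -0.0], [-0.001, 0.004, -1.0]]
wrist_force: [0.6, 0.2, -2.0]
gripper_width: 0.0189
grip_force: 40.2
```

```bash
python3 - <<'E'
from plan import *
go([.406,.221,.075],3.2)
E
```

```text
t 29.3 tcp [0.5384 0.067  0.2085] yang 3.2 w 0.0189
d tool [ 0.1612 -0.1241  0.133 ] norm 0.243
turn -0.0
```

Call:
{"method": "nudge_tcp", "body": {"motion": {"x": [0.01,0.025,0.035,0.04,0.03,0.015,0.0062,0,0,0],"y": [-0.01,-0.02,-0.026,-0.03,-0.024,-0.01,-0.0041,0,0,0],"z": [0,0,0,0.01,0.025,0.03,0.03,0.025,0.013,0],"turn": [0,0,0,0,0,0,0,0,0,0],"jaw": [0.015,0.015,0.015,0.015,0.015,0.015,0.015,0.015,0.015,0.015]}}}

```text
t: 30.55
ee_pos: [0.4032, 0.2208, 0.0724]
eef_rot: [[-0.055, 0.998, -0.003], [0.998, 0.055, -0.001], [-0.0, -0.003, -1.0]]
wrist_force: [0.2, -0.2, -1.3]
gripper_width: 0.0191
grip_force: 40.2
```

```bash
python3 - <<'E'
from plan import *
from plant import env
s=env.sense(); P=np.array(s['ee_pos'])+PO; print(s['ee_pos'])
b=env.capture("side")["color"].astype(int)[:,:,::-1]; b0=cv2.imread("pics/sideE.png").astype(int)
cv2.imwrite("pics/sideH.png",b.astype(np.uint8))
a=env.capture("top")["color"][:,:,::-1]; cv2.imwrite("pics/topH.png",a)
az=np.radians(46);d=np.cos(az)*bx+np.sin(az)*by;e=np.cross(n,d);O=P-.05*d-.053*n
H=[O+x*.018*d+y*.018*e+h*n for h in(0,.024) for x in(1,-1) for y in(1,-1)]
print('hub z',[round(h[2],3) for h in H]);print('side',proj('side',H).round(0).tolist(),'P',proj('side',P).round(0));print('top',proj('top',H).round(0).tolist())
c=proj('side',O)[0].astype(int);m=np.abs(b-b0).sum(2)
for r in range(c[1]-16,c[1]+12): print(r,''.join('#' if v>60 else '.' for v in m[r,c[0]-22:c[0]+22]),c[0]-22)
E
```

```text
[0.40324629 0.22077356 0.07241979]
hub z [np.float64(0.028), np.float64(0.041), np.float64(0.015), np.float64(0.028), np.float64(0.048), np.float64(0.061), np.float64(0.036), np.float64(0.049)]
side [[221.0, 183.0], [216.0, 183.0], [215.0, 184.0], [210.0, 184.0], [220.0, 178.0], [216.0, 178.0], [215.0, 179.0], [210.0, 179.0]] P [[223. 171.]]
top [[190.0, 234.0], [197.0, 241.0], [184.0, 243.0], [191.0, 250.0], [186.0, 234.0], [192.0, 241.0], [180.0, 242.0], [186.0, 249.0]]
167 ........................##.................. 193
168 ................................##.......... 193
169 ..........................##...###.......... 193
170 ..........................##...###.......... 193
171 ..........................##...###.......... 193
172 ..........................##..#####......... 193
173 ..........................##..####.......... 193
174 ..........................##..####.......... 193
175 ..
[... 353 characters left out ...]
....... 193
182 .....#####.......######..####............... 193
183 ...######........####...######...##......... 193
184 ...###.#................#######...#######... 193
185 .....##...............##########..######.... 193
186 ......................########.......#...... 193
187 ......................##.###................ 193
188 ..................#.#....................... 193
189 ............................................ 193
190 ............................................ 193
191 ............................................ 193
192 ............................................ 193
193 ............................................ 193
194 ............................................ 193
```

Call:
{"method": "nudge_tcp", "body": {"motion": {"x": [0,0,0,0],"y": [0,0,0,0],"z": [0.008,0.005,0.002,0],"turn": [0,0,0,0],"jaw": [0.015,0.015,0.015,0.015]}, "force": 20}}

```text
t: 31.15
ee_pos: [0.4046, 0.221, 0.0586]
eef_rot: [[-0.056, 0.998, 0.0], [0.998, 0.056, -0.0], [-0.0, 0.0, -1.0]]
wrist_force: [-0.3, -1.3, -1.1]
gripper_width: 0.0187
grip_force: 40.4
```

Call:
{"method": "nudge_tcp", "body": {"motion": {"x": [-0.006,-0.0065],"y": [0,0],"z": [0.003,0.003],"turn": [0,0],"jaw": [0.015,0.015]}}}

```text
t: 31.4
ee_pos: [0.4062, 0.2088, 0.0533]
eef_rot: [[-0.055, 0.998, 0.002], [0.998, 0.055, 0.002], [0.002, 0.002, -1.0]]
wrist_force: [-0.6, 3.1, 5.0]
gripper_width: 0.0186
grip_force: 42.2
```

Call:
{"method": "nudge_tcp", "body": {"motion": {"x": [-0.006,-0.0056],"y": [0,0],"z": [0.004,0.004],"turn": [0,0],"jaw": [0.015,0.015]}}}

```text
t: 31.65
ee_pos: [0.4077, 0.1966, 0.0457]
eef_rot: [[-0.055, 0.998, 0.004], [0.998, 0.055, 0.001], [0.0, 0.004, -1.0]]
wrist_force: [1.6, 0.0, 7.1]
gripper_width: 0.0188
grip_force: 42.2
```

Call:
{"method": "nudge_tcp", "body": {"motion": {"x": [-0.0052,-0.0049,0],"y": [0,0,0],"z": [0.0045,0.005,0],"turn": [0,0,0],"jaw": [0.015,0.015,0.015]}, "force": 20}}

```text
t: 32.02
ee_pos: [0.4089, 0.1859, 0.0364]
eef_rot: [[-0.055, 0.998, 0.005], [0.998, 0.055, -0.001], [-0.001, 0.005, -1.0]]
wrist_force: [0.9, -2.6, 8.6]
gripper_width: 0.0188
grip_force: 43.0
```

Call:
{"method": "nudge_tcp", "body": {"motion": {"x": [-0.001,0],"y": [0,0],"z": [0.003,0],"turn": [0,0],"jaw": [0.015,0.015]}}}

```text
t: 32.28
ee_pos: [0.4099, 0.185, 0.0346]
eef_rot: [[-0.056, 0.998, 0.006], [0.998, 0.056, -0.001], [-0.001, 0.006, -1.0]]
wrist_force: [0.6, -5.0, 15.5]
gripper_width: 0.0186
grip_force: 44.2
```

Call:
{"method": "nudge_tcp", "body": {"motion": {"x": [0,0,0,0,0,0,0,0],"y": [0,0,0,0,0,0,0,0],"z": [-0.0015,0,0,0,-0.02,-0.05,-0.06,-0.06],"turn": [0,0,0,0,0,0,0,0],"jaw": [0.015,0.03,0.045,0.045,0.045,0.045,0.045,0.045]}}}

```text
t: 33.28
ee_pos: [0.4056, 0.1857, 0.2247]
eef_rot: [[-0.056, 0.998, -0.001], [0.998, 0.056, -0.0], [-0.0, -0.001, -1.0]]
wrist_force: [0.8, 0.4, 0.5]
gripper_width: 0.0453
grip_force: 0.0
```

Call:
{"method": "nudge_tcp", "body": {"motion": {"x": [0,0.03,0.05,0.06,0.06,0.06,0],"y": [-0.05,-0.05,-0.03,0,0,0,0],"z": [0,0,0,0,0,0,0],"turn": [0,0,0,0,0,0,0],"jaw": [0.045,0.045,0.045,0.045,0.045,0.045,0.045]}}}

```text
t: 34.15
ee_pos: [0.261, 0.4404, 0.2217]
eef_rot: [[-0.06, 0.998, -0.002], [0.998, 0.06, -0.002], [-0.002, -0.002, -1.0]]
wrist_force: [0.2, -0.3, 1.2]
gripper_width: 0.0451
grip_force: 0.0
```

```bash
python3 - <<'E'
from plan import *
from plant import env
s=env.sense();print(s['ee_pos'])
a=env.capture("top")["color"][:,:,::-1]; cv2.imwrite("pics/topI.png",a)
b=env.capture("side")["color"][:,:,::-1]; cv2.imwrite("pics/sideI.png",b)
a0=cv2.imread("pics/topE.png").astype(int);m=np.abs(a.astype(int)-a0).sum(2)
for r in range(212,256): print(r,''.join('#' if v>70 else '.' for v in m[r,165:215]),''.join(chr(48+min(int(v)//12,20)) for v in a[r,165:215].mean(1)))
# red-brown handle
h=(a[:,:,2].astype(int)-a[:,:,0]>40);h[:200]=0;h[:,:165]=0;h[:,215:]=0;h[255:]=0
c=np.argwhere(h);print('brown',len(c),c.mean(0)[::-1] if len(c) else None)
dd=m[170:235,210:330];print('cradle diff px',(dd>90).sum(),np.argwhere(dd>90)[:20].tolist())
E
```

```text
[0.26097681 0.44044869 0.22172487]
212 ########...#.##################......########..... 56765665655544486665555446556677666555555665555555
213 ####...######################.#.......#######..... 55666564566554455566655456666676777665555555555554
214 #.#.################################..########.... 55556555556544445655555456566666676666555555545555
215 .####################################.########.... 55455555556544544555555556666655666656665556555555
216 .####################################.#########... 55555565555544445555555555565566667667666555554555
217 #####################################.#########... 54454555555555544555556555566657766766665554554455
218 ##############################################.
[... 3485 characters left out ...]
########........ 55555455555555544445554555556676666665666676666569
252 ##########################################........ 45555555555555544444455555666566666665577677665689
253 ##########################################........ 54545555556555444555554455676666566655676666556899
254 ###########################################..#.... 55555556666655554554555555667665666565665555567998
255 ##############################################.... 55555565556565554555554555667766666665555565569985
brown 36 [206.19444444 239.30555556]
cradle diff px 17 [[2, 1], [3, 1], [4, 1], [5, 0], [6, 0], [19, 79], [22, 83], [26, 36], [35, 62], [35, 66], [44, 0], [45, 0], [46, 0], [47, 0], [48, 0], [49, 0], [50, 0]]
```

```bash
python3 - <<'E'
from plan import *
print('handle',onz('top',(200.0,227.8),.075),'expected .409,.185')
# arm+hub region: project upright model
for az in(-35,-41,-47):
    a=np.radians(az);d=np.array([np.cos(a),np.sin(a),0]);e=np.array([-np.sin(a),np.cos(a),0]);O=np.array([.409,.185,0])-.05*d
    print(az,O.round(3),proj('top',[O+x*.018*d+y*.018*e+[0,0,.024] for x,y in((1,1),(1,-1),(-1,-1),(-1,1))]).round(1).tolist())
b=cv2.imread("pics/sideI.png").astype(int); O=np.array([.371,.218,0]);H=np.array([.409,.185,0])
print('side handle top/bot',proj('side',[H+[0,0,.078],H+[0,0,.036],O+[0,0,.024],O]).round(1).tolist())
c=proj('side',H+[0,0,.06])[0].astype(int)
for r in range(c[1]-10,c[1]+20): print(r,c[0]-14,' '.join('%3d'%v for v in (b[r,c[0]-14:c[0]+10,2]-b[r,c[0]-14:c[0]+10,0])))
E
```

```text
handle [0.40947157 0.18666959] expected .409,.185
-35 [0.368 0.214 0.   ] [[192.3, 234.1], [200.9, 240.4], [194.3, 249.3], [185.7, 242.9]]
-41 [0.371 0.218 0.   ] [[191.8, 233.0], [199.8, 240.3], [192.3, 248.4], [184.4, 241.1]]
-47 [0.375 0.222 0.   ] [[191.6, 231.9], [198.6, 239.9], [190.4, 247.3], [183.3, 239.2]]
side handle top/bot [[224.5, 176.3], [224.7, 184.5], [216.3, 184.3], [216.5, 188.9]]
169 210 120 102  62  22   8   3   2   1   1   1   0   1   0  -1   1   5   1   3   1   2   4   3   5   6
170 210 121 100  66  22   3   2   1   0   0   0   1   0   2   2   2   3   1   3   0  -1   0  -1   4   5
171 210 121 101  63  29   8   5   3   1  -1   0   2   2   1   3   2   2   0   4   1   0   2   1   3   5
172 210 116 102  68  31   7   1   2   2  -1   1   6   1   1   0   1  -1   1   0   3   0   0   1   3   1
173 210 102  90  59  26   7   2   2   2   2   1   1   2   3   0   0   4   3   0   1   1   0   1   1   4
174 210  65  57  41  18   5   4   0   4   0   0  -2   3   3   2  -1   3   3  -1   0   1  -1   1   1   3
175 210  26  22  17   9   4   2   2   1   2   2   2   2   6   3   3   2   
[... 1721 characters left out ...]
   1   0   1   2  -1   1   4   2   4   3   1   3   2   0   3   2   2   2   1
193 210 105  94  72  38  15   2   2   3   2   0   1   1   3   2   3   2   0   2   4   2   2   0   4   0
194 210 133 120  81  36  11   4   4   3   4   1   0   1   1   5   4   2   4   4   3   3   1   2   2   2
195 210 119 103  62  14   4   2   3   4   4   6   0   3   4   8   5   4   3   4   3   2   0   2   0   3
196 210  77  67  38  16   4   3   2   3   2   2   3   3   5  12  10   5   4   2   1   3   2   4   2   3
197 210  29  31  22  12   8   6   8   5   5   3   4   4   4   6   6   4   1   3   1   0   3   2   3   4
198 210   6  12   9   7   8  10  10  10  11  10  10   6   6   6   4   2   1   1   1   3   3   4   1   0
```

```bash
python3 -c "
from plant import env
print(env.sign_off())"
```

```text
the job is handed in; nothing more can be done
None
```

I handed the job in at about 34 s of the 72 s; the hand-in gave no verdict. My measurements say the chisel is home against the stop, the screw is wound to roughly 8.5 rad, and the crank stands upright near (0.37, 0.22), clear of the cradle; I did not check every bystander's position, nor measure the screw angle or pad force directly.

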